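Stamp the plaque and pack the painting kit

ROBOT

A 7-joint arm with a two-finger parallel gripper is mounted at the origin on the work surface. World frame = base frame: x ahead of the robot, y to its left, z up, the work surface at z = 0. Lengths are in m, angles in rad, forces in N, time in s.
With the tool pointing down it reaches from about 0.4 to 0.85 m from the base axis. Payload 10.4 kg.
Tool frame: the origin (TCP) lies midway between the tips of the shut fingers; the grasp point (between the pads) lies r.grip_point_offset behind it (r.grip_point_offset is the distance from the TCP to the grasp point, in m); z points along the fingers, y is the line along which they close (so a half turn about z gives the same grasp; the last joint's range is limited). The gripper opens to 87 mm and grips with 3 to 60 N. Pads are 19 mm wide; open, the fingers measure 117 mm over their backs; the gripper's body (75 mm by 190 mm) begins 51 mm behind the grasp point.
Start: joints at [-1.213, 0.332, -0.065, 1.46, 0.022, 1.35, -0.088], TCP at [0.232, 0.58, 0.223] pointing down, gripper open.
Joint ranges: [-2.6, 2.6], [-0.5, 2.12], [-1.47, 1.34], [0.16, 2.42], [-1.27, 4.41], [0.06, 2.06], [-2.6, 2.6]. Speed limits (rad/s): [2.22, 2.22, 2.79, 2.79, 3.14, 3.14, 3.14].

INTERFACE

Orientations are given as a unit quaternion [x, y, z, w].
In Python, from bench import r gives the robot as it stands.
- The arm moves only by the tool play_rows, never from a script. Its arguments are lists of equal length, an entry for each row: "claw": the closure, from 0 (fully open) to 1 (shut); "delta_pos": the shift along the tool's x, y, z scaled (see below), a list of three; "delta_rot": the turn, a rotation vector about the tool's x, y, z scaled (see below), a list of three. A call has 1 to 8 rows; each row shifts and turns the commanded pose from where the row before left it, along the tool's axes as they then stand; what a row does not reach is not made up. The controller multiplies each number of a shift by 200 mm and each number of a turn by pi rad. A row lasts 1/10 s, in which the tool goes at most 50 mm and 8.59 degrees, less where a joint would pass 70% of its speed; a pose out of reach is approached as far as the arm can. A call with a number of a shift or a turn outside -1 to 1 is refused whole. A call with a gripper value outside its range is refused whole. The fingers move at their own pace and stop on an object; "squeeze" is the grip in N (left out, the last holds). Time passes only in rows, so rows that do not move let the fingers close. It gives the time, the measured TCP pose, the force, the opening and the grip force at its end, in the units of the state.
- r.read_state(): the state, without advancing time (a new reading comes with each control period).
- r.camera(name): name is "side" or "top"; returns a dict with "pixels" (480x640x3 uint8, red, green, blue), "camera_matrix" (3x3 intrinsics, pixels), "cam_to_world" (4x4, takes a point from camera to world coordinates). Camera axes: x right, y up, looking along -z (the intrinsics and any distortion apply to the point x, -y, -z); pixel columns grow to the right and rows downward; lengths in m; the calibration is good to about 2 mm. A picture is of the moment at which its call begins. There is no depth.
- r.close_job(): hands the job in; it is judged then, once.
The state is a dict: "time": time; "joint_positions": joint angles; "joint_vel": joint speeds; "joint_torque": joint torques, N m; "ee_pos": TCP position; "eef_rot": TCP orientation; "ft_force": force on the tool from outside, world axes, zero at the start; "torque": the same for the moment, N m; "width": finger opening in m; "grip_force": force on a finger pad.
Only numpy, scipy, OpenCV 4.12 (cv2) and the standard library are available. Lean on these libraries where they do the work, as an engineer would, in place of code of your own. Each camera call takes 0.05 s, during which the arm holds its last target. There are 200 camera calls.

TASK

Make up a painting kit: lay the wooden plaque flat on the bed of the stamp press, between its guide rails and close up to the end stop, let go, and press the spring plunger down until the stamp is firmly on the plaque. Then pack the tray, laying everything flat: the stamped plaque along the crosswise compartment at the tray's low end, each brush in its own long compartment with the bristles towards the tray's tall scalloped end board, and each scraper, either way round, along one of the other two crosswise compartments. Do not disturb the paint pot, the candle blocks or the glue bottle.

Things in the scene. Friction and masses are not known exactly. Their poses are not given: they have to be found in the camera images.
- brush_1: flat paint brush, 170 mm long, along its x: wooden handle 16 mm wide and thick (x -85 to +10 mm), steel ferrule 37 wide, 16 thick (x +10 to +36), dark bristles 34 wide, 13 thick (x +36 to +85). Origin: middle of its length, on the underside; z up. Grip across the handle at x = -15 mm. Starts pointing either way. May be absent.
- brush_2: second brush, like brush_1.
- brush_1_tip (a point): tip of the bristles of brush_1 (85 mm along its x from its origin).
- brush_2_tip (a point): tip of the bristles of brush_2.
- scraper_1: scraper (filling knife), 120 mm long, along its x: wooden handle 18 mm wide and thick (x -60 to +14 mm), short steel neck, steel blade 48 wide, 4 thick (x +24 to +60), level with the underside. Origin: middle of its length, on the underside; z up. Grip across the handle at x = -10 mm. May be absent.
- scraper_2: second scraper, like scraper_1.
- plaque: plain wooden plaque, 140 mm long (own x), 44 mm wide (own y), 12 mm thick; the same either way round. Origin: centre of the underside; z up. For the press, grip it about 38 mm from its centre, at the end away from the plunger.
- tray: fixed plywood tray, 200 (x) by 276 mm (y), floor 6 mm thick, walls 5 mm thick and 22 mm high overall, cut away mid-length for fingers. Origin: centre of the underside. Tall scalloped end board (56 mm) at +x; low end at -x. At +y two long compartments along x, 190 by 52 mm; at -y three crosswise compartments, 152 mm (y) by 60 mm (x).
- slot_long_a (a point): centre of the floor of the outer (+y) long compartment for a brush; its axes are parallel to those of the tray.
- slot_long_b (a point): centre of the floor of the inner long compartment for a brush; its axes are parallel to those of the tray.
- slot_cross_plaque (a point): centre of the floor of the crosswise compartment at the tray's low (-x) end, for the plaque; its axes are parallel to those of the tray.
- slot_cross_mid (a point): centre of the floor of the middle crosswise compartment for a scraper; its axes are parallel to those of the tray.
- slot_cross_far (a point): centre of the floor of the crosswise compartment at the +x end for a scraper; its axes are parallel to those of the tray.
- press: fixed grey stamp press. Origin under the point press_bed, same axes: x from the open front (bed edge at x = -80 mm) to the end stop. The stamp, 30 mm across, hangs over x = 48 mm, its underside 30 mm above the bed when up, so the plaque is slid in under it from the front. Frame arm 34 mm wide from x = 23 mm to the column (x 95 to 121 mm), top 72 mm above the table.
- press_bed (a point): where the centre of the plaque's underside belongs, on the bed, 10 mm above the table; the plaque lies along x. Guide rails, 8 mm high, inner faces at y = +-26 mm, from x = 2 to 72 mm; end stop 10 mm high, its face at x = 73 mm.
- plunger_top (a point): centre of the top of the round plunger head (38 mm in diameter), 116 mm above the table when up; goes down with it.
- plunger (a joint): travel of the plunger: 0 up, about 0.018 m when the stamp bears on the plaque (0.026 with nothing beneath); springs back; about 4 N brings it down to the plaque, where it comes up hard; press on to some 10 N.
- mat: thin fixed cutting mat, 240 (x) by 390 mm (y), 3 mm thick, on which the kit lies at the start. Origin: centre of the underside.
- paint_pot: bystander: red round paint pot, 90 mm across, 45 mm high.
- block_low: bystander: white candle block 60 by 60 by 70 mm.
- block_tall: bystander: white candle block 60 by 60 by 130 mm.
- glue: bystander: white glue bottle, 56 mm across, 150 mm high.

How it is judged:
On the way, in this order (a step that is already met when the one before it is completed fails the run):
1. the plaque lies flat in its place on the bed of the press, let go (x of plaque in the frame of press_bed between -0.012 and 0.012 m and y of plaque in the frame of press_bed between -0.008 and 0.008 m and z of plaque in the frame of press_bed below 0.005 m and angle between the x axis of plaque and the x axis of press_bed, either way round below 0.2 rad and angle between plaque's own z axis and vertical below 0.1 rad and contact force between the fingers and plaque below 0.3 N and value of joint plunger below 0.004 m), for 0.2 s.
2. the plunger is pressed down until the stamp bears on the plaque lying in its place (x of plaque in the frame of press_bed between -0.012 and 0.012 m and y of plaque in the frame of press_bed between -0.008 and 0.008 m and z of plaque in the frame of press_bed below 0.005 m and angle between the x axis of plaque and the x axis of press_bed, either way round below 0.2 rad and angle between plaque's own z axis and vertical below 0.1 rad and value of joint plunger above 0.014 m and contact force between plunger and plaque above 1 N), for 0.05 s.
At the end, for the whole second after the job is handed in: Flat on the compartment floor, within 0.2 rad of it: brushes in long ones (18 mm along, 14 across), bristles to the tall board; scrapers in the mid and far crosswise ones (22 along, 15 across); plaque in the low-end one (18 along, 15 across); all at rest, plunger up (((x of brush_1 in the frame of slot_long_a between -0.018 and 0.018 m and y of brush_1 in the frame of slot_long_a between -0.014 and 0.014 m and z of brush_1 in the frame of slot_long_a below 0.005 m and angle between the x axis of brush_1 and the x axis of slot_long_a, either way round below 0.2 rad and angle between brush_1's own z axis and vertical below 0.1 rad and x of brush_1_tip in the frame of slot_long_a above 0.05 m) or (x of brush_1 in the frame of slot_long_b between -0.018 and 0.018 m and y of brush_1 in the frame of slot_long_b between -0.014 and 0.014 m and z of brush_1 in the frame of slot_long_b below 0.005 m and angle between the x axis of brush_1 and the x axis of slot_long_b, either way round below 0.2 rad and angle between brush_1's own z axis and vertical below 0.1 rad and x of brush_1_tip in the frame of slot_long_b above 0.05 m)) and ((x of brush_2 in the frame of slot_long_a between -0.018 and 0.018 m and y of brush_2 in the frame of slot_long_a between -0.014 and 0.014 m and z of brush_2 in the frame of slot_long_a below 0.005 m and angle between the x axis of brush_2 and the x axis of slot_long_a, either way round below 0.2 rad and angle between brush_2's own z axis and vertical below 0.1 rad and x of brush_2_tip in the frame of slot_long_a above 0.05 m) or (x of brush_2 in the frame of slot_long_b between -0.018 and 0.018 m and y of brush_2 in the frame of slot_long_b between -0.014 and 0.014 m and z of brush_2 in the frame of slot_long_b below 0.005 m and angle between the x axis of brush_2 and the x axis of slot_long_b, either way round below 0.2 rad and angle between brush_2's own z axis and vertical below 0.1 rad and x of brush_2_tip in the frame of slot_long_b above 0.05 m)) and ((x of scraper_1 in the frame of slot_cross_mid between -0.015 and 0.015 m and y of scraper_1 in the frame of slot_cross_mid between -0.022 and 0.022 m and z of scraper_1 in the frame of slot_cross_mid below 0.005 m and angle between the x axis of scraper_1 and the y axis of slot_cross_mid, either way round below 0.2 rad and angle between scraper_1's own z axis and vertical below 0.1 rad) or (x of scraper_1 in the frame of slot_cross_far between -0.015 and 0.015 m and y of scraper_1 in the frame of slot_cross_far between -0.022 and 0.022 m and z of scraper_1 in the frame of slot_cross_far below 0.005 m and angle between the x axis of scraper_1 and the y axis of slot_cross_far, either way round below 0.2 rad and angle between scraper_1's own z axis and vertical below 0.1 rad)) and ((x of scraper_2 in the frame of slot_cross_mid between -0.015 and 0.015 m and y of scraper_2 in the frame of slot_cross_mid between -0.022 and 0.022 m and z of scraper_2 in the frame of slot_cross_mid below 0.005 m and angle between the x axis of scraper_2 and the y axis of slot_cross_mid, either way round below 0.2 rad and angle between scraper_2's own z axis and vertical below 0.1 rad) or (x of scraper_2 in the frame of slot_cross_far between -0.015 and 0.015 m and y of scraper_2 in the frame of slot_cross_far between -0.022 and 0.022 m and z of scraper_2 in the frame of slot_cross_far below 0.005 m and angle between the x axis of scraper_2 and the y axis of slot_cross_far, either way round below 0.2 rad and angle between scraper_2's own z axis and vertical below 0.1 rad)) and x of plaque in the frame of slot_cross_plaque between -0.015 and 0.015 m and y of plaque in the frame of slot_cross_plaque between -0.018 and 0.018 m and z of plaque in the frame of slot_cross_plaque below 0.005 m and angle between the x axis of plaque and the y axis of slot_cross_plaque, either way round below 0.2 rad and angle between plaque's own z axis and vertical below 0.1 rad and linear speed of each of brush_1, brush_2, scraper_1, scraper_2, plaque below 0.02 m/s and value of joint plunger below 0.004 m); the robot touches nothing.
It fails at once if a bystander (paint pot, candle block or glue bottle) is moved more than 30 mm (distance of any of paint_pot, block_low, block_tall, glue from where it was at the start of the episode above 0.03 m).
Of brush_1, brush_2, scraper_1, scraper_2 only 3 to 4 are there at a start; the rules pass over those that are not, and their reading is None.
At some moment in a run one of brush_1, brush_2, scraper_1, scraper_2, plaque may be knocked a few centimetres aside while the robot is not near it.
Once in a run the grip may slacken for a moment while it holds something.
It also fails if it takes over 210 s, if anything falls off the work surface, if the arm or the gripper's body presses on something with over 40 N, if the wrist force passes 120 N, or if a joint passes its speed limit or range.

## Working session

There is one attempt and no reset: what is moved stays moved. The work goes in short steps, Python scripts to look and compute and a tool call to move; the robot and the scene stay as the last step left them, time stands still between calls to the robot, and variables do not carry over. Pictures are saved under pics/ and viewed, at most 14 in all, crops included, and the job is handed in when it is done.

Besides the shell and the picture viewer there is one more tool, called after "Call:" as name(argument=value, ...) on one line, values as JSON. play_rows: Moves the arm, as the interface text tells. Shifts and turns lie within -1 to 1; 1 stands for 200 mm of shift or pi rad of turn. Its arguments: {"type":"object","properties":{"claw":{"type":"array"},"delta_pos":{"type":"array"},"delta_rot":{"type":"array"},"squeeze":{"type":"number"}},"required":["claw","delta_pos","delta_rot"]}

```bash
ls; mkdir -p pics; python3 - <<'E'
from bench import r
import cv2,numpy as np
print(r.read_state(), r.grip_point_offset)
for n in("top","side"):
    c=r.camera(n);cv2.imwrite(f"pics/{n}0.png",c["pixels"][:,:,::-1]);print(n,c["camera_matrix"],c["cam_to_world"],[k for k in c])
E
```

```text
pics
{'time': 0.0, 'joint_positions': array([-1.21258519,  0.33286039, -0.0647121 ,  1.46096071,  0.02162726,
        1.34990273, -0.08849065]), 'joint_vel': array([ 7.95586583e-04,  2.68960247e-04, -7.67539645e-04, -2.64398033e-04,
       -1.27024119e-03, -3.19011665e-04, -7.90435268e-05]), 'joint_torque': array([ 2.48177048e-04, -6.23255110e+01,  2.47579609e-02, -3.89908004e+01,
       -6.14424027e-02,  3.95639974e-02,  1.16321853e-04]), 'ee_pos': array([0.23215646, 0.57985506, 0.2217519 ]), 'eef_rot': array([ 1.89233451e-01,  9.81931864e-01, -7.11511136e-04, -9.10865720e-05]), 'ft_force': array([-0.57500141, -0.15239935, -0.22054474]), 'torque': array([-0.03858489, -0.02315757, -0.00741067]), 'grip_force': 0.0, 'width': 0.08713834739962978} 0.0187
top [[564.80482974   0.         315.430864  ]
 [  0.         564.80482974 235.94074628]
 [  0.           0.           1.        ]] [[ 1.09054891e-02  9.96045124e-01 -8.81769897e-02  4.56557241e-01]
 [-9.99920347e-01  1.03024607e-02 -7.29107120e-03 -1.08377628e-03]
 [-6.35379595e-03  8.82494788e-02  9.96078139e-01  1.47259632e+00]
 [ 0.00000000e+00  0.00000000e+00  0.00000000e+00  1.00000000e+00]] ['pixels', 'camera_matrix', 'cam_to_world']
side [[528.22232133   0.         316.54926283]
 [  0.         528.22232133 244.78613381]
 [  0.           0.           1.        ]] [[ 0.74161244  0.32958811 -0.58427961 -0.22186107]
 [-0.67078349  0.3744387  -0.6401915  -0.91879318]
 [ 0.00777739  0.8666991   0.49877067  0.7772727 ]
 [ 0.          0.          0.          1.        ]] ['pixels', 'camera_matrix', 'cam_to_world']
```

View pics/top0.png

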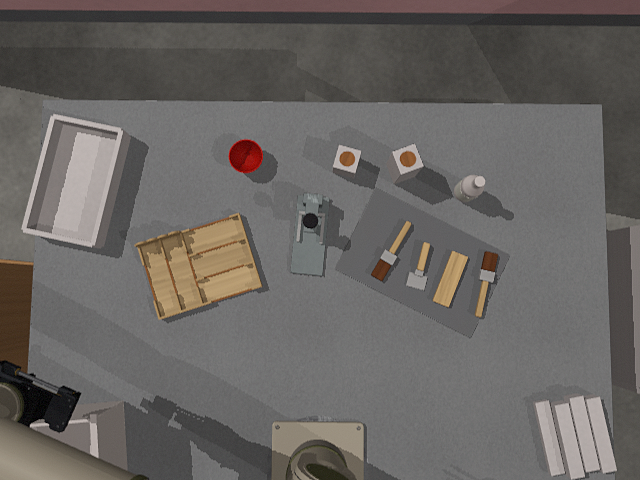

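View pics/side0.png

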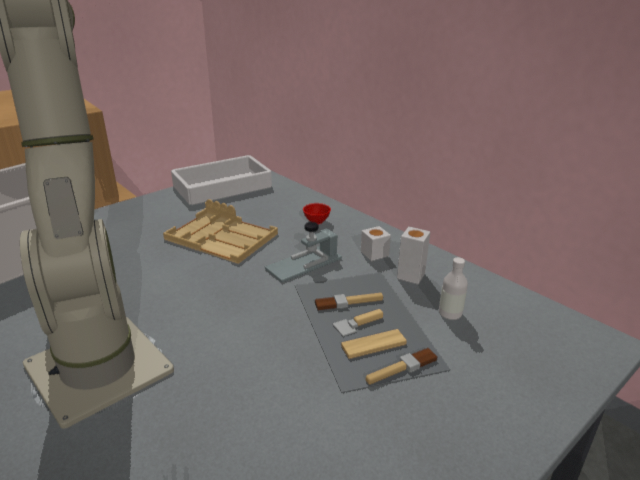

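The top view shows two brushes (around (392,250) and (487,283)), one scraper (420,267), the plaque (451,278), the tray (200,265) and the press (310,240). I'll enlarge for corner readings.

```bash
python3 - <<'E'
import cv2
a=cv2.imread("pics/top0.png");b=cv2.imread("pics/side0.png")
def crop(im,x,y,w,h,s,n):
    c=cv2.resize(im[y:y+h,x:x+w],None,fx=s,fy=s,interpolation=cv2.INTER_CUBIC)
    for i in range(0,w,20):
        cv2.line(c,(i*s,0),(i*s,6),(0,0,255),1);cv2.putText(c,str(x+i),(i*s+1,16),0,.35,(0,255,255),1)
    for i in range(0,h,20):
        cv2.line(c,(0,i*s),(6,i*s),(0,0,255),1);cv2.putText(c,str(y+i),(8,i*s+4),0,.35,(0,255,255),1)
    cv2.imwrite("pics/"+n,c)
crop(a,130,185,205,145,4-0,"c1.png".replace("c1","c1")) if 0 else crop(a,130,185,200,145,4,"c1.png")
crop(a,330,190,190,150,4,"c2.png")
crop(b,155,195,195,90,4,"c3.png")
crop(b,290,265,160,125,5,"c4.png")
E
```

```text
(no output)
```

View pics/c1.png

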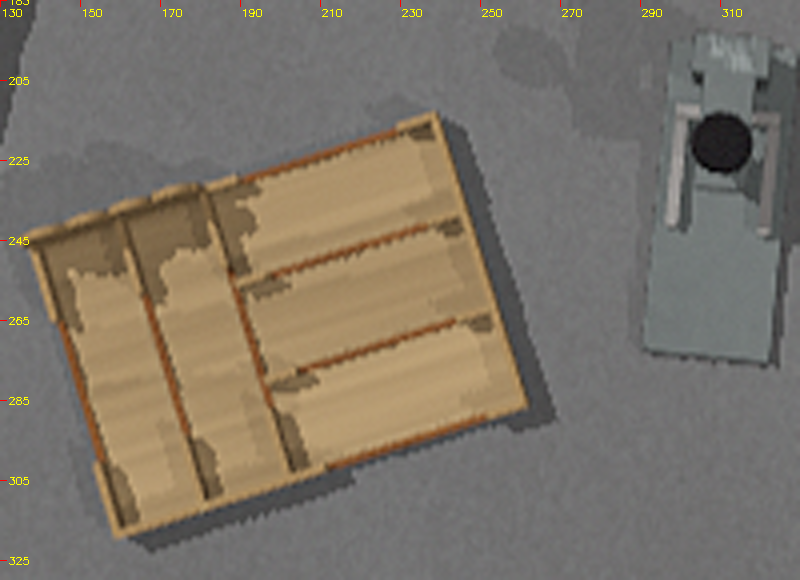

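View pics/c2.png

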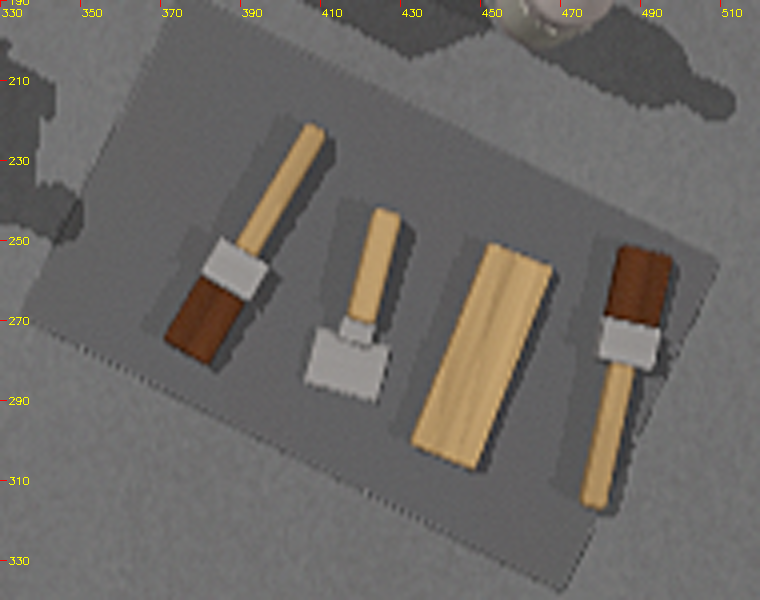

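View pics/c3.png

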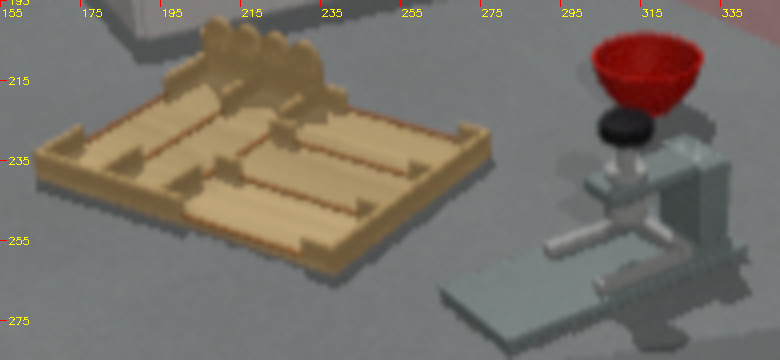

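View pics/c4.png

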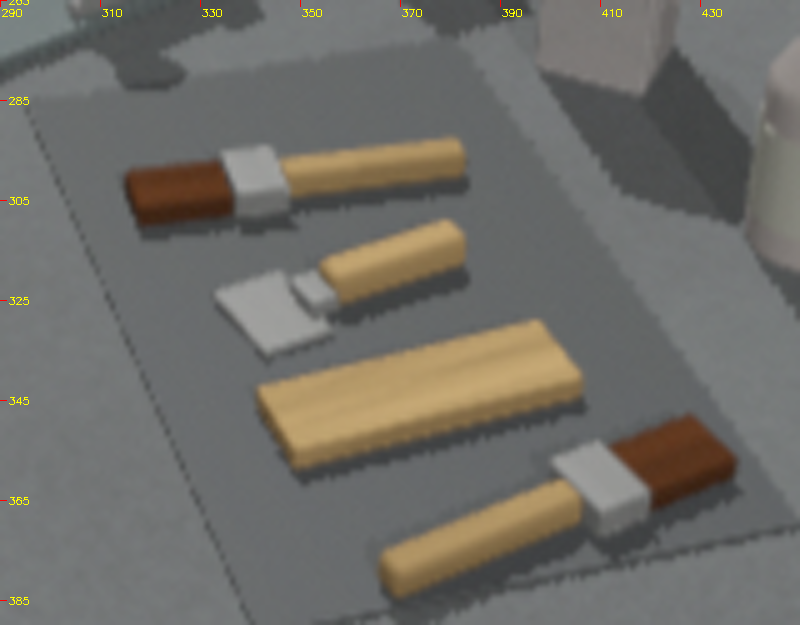

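```bash
cat > h.py <<'E'
import numpy as np, json
from bench import r
K={'top':(564.80482974,315.430864,235.94074628),'side':(528.22232133,316.54926283,244.78613381)}
T={'top':np.array([[ 1.09054891e-02,9.96045124e-01,-8.81769897e-02,4.56557241e-01],[-9.99920347e-01,1.03024607e-02,-7.29107120e-03,-1.08377628e-03],[-6.35379595e-03,8.82494788e-02,9.96078139e-01,1.47259632]]),
'side':np.array([[ 0.74161244,0.32958811,-0.58427961,-0.22186107],[-0.67078349,0.3744387,-0.6401915,-0.91879318],[0.00777739,0.8666991,0.49877067,0.7772727]])}
def ray(n,p):
    f,cx,cy=K[n]; d=np.array([(p[0]-cx)/f,-(p[1]-cy)/f,-1.]); return T[n][:,3],T[n][:,:3]@d
def at(n,p,z):
    o,d=ray(n,p); return o+d*(z-o[2])/d[2]
def tri(pt,ps):
    o1,d1=ray('top',pt);o2,d2=ray('side',ps)
    s=np.linalg.lstsq(np.c_[d1,-d2],o2-o1,rcond=None)[0]
    a=o1+s[0]*d1;b=o2+s[1]*d2
    return (a+b)/2,np.linalg.norm(a-b)
def proj(n,P):
    f,cx,cy=K[n]; c=T[n][:,:3].T@(np.asarray(P)-T[n][:,3]); return np.array([cx-f*c[0]/c[2],cy+f*c[1]/c[2]])
E
python3 - <<'E'
from h import *
np.set_printoptions(precision=4,suppress=True)
c1=lambda x,y:(130+x/4,185+y/4);c2=lambda x,y:(330+x/4,190+y/4);c3=lambda x,y:(155+x/4,195+y/4);c4=lambda x,y:(290+x/5,265+y/5)
print('TRI')
P=dict(trayLp=(c1(118,535),c3(37,153)),trayLm=(c1(527,406),c3(335,263)),trayFm=(c1(436,112),c3(490,130)),plunger=(c1(722,143),c3(626,122)),bed1=(c1(643,348),c3(441,288)),bed2=(c1(777,365),c3(510,345)),
plaque=(c2(482.5,355),c4(420,381)))
for k,v in P.items(): print(k,*tri(*v))
print('AT z')
print('tray .022',*[at('top',c1(*p),.022) for p in((118,535),(527,406),(436,112))])
print('bed',at('top',c1(643,348),.01),at('top',c1(777,365),.01),'pl',at('top',c1(722,143),.116))
print('plaque',[at('top',c2(*p),.015) for p in((490,243),(553,267),(475,468),(412,443))])
print('brA end,tip',at('top',c2(316,128),.019),at('top',c2(188,351),.016))
print('scr end,tip',at('top',c2(387,211),.021),at('top',c2(340.5,391),.007))
print('brB end,tip',at('top',c2(593.5,507),.019),at('top',c2(648,251),.016))
E
```

```text
TRI
trayLp [0.3701 0.4045 0.0202] 0.0031235582529197566
trayLm [0.4556 0.1455 0.0089] 0.004747148860387573
trayFm [0.6434 0.2075 0.0221] 0.0022074175279753593
plunger [0.6147 0.0204 0.1131] 0.0024468548219809152
bed1 [0.4927 0.0719 0.0078] 0.002261040007086033
bed2 [ 0.4827 -0.015   0.0094] 0.0023668434402439836
plaque [ 0.4793 -0.3394  0.0158] 0.001582001841045799
AT z
tray .022 [0.3689 0.4048 0.022 ] [0.4536 0.1455 0.022 ] [0.6426 0.2081 0.022 ]
bed [0.4918 0.0724 0.01  ] [ 0.4817 -0.0143  0.01  ] pl [0.6134 0.0212 0.116 ]
plaque [array([ 0.5509, -0.3446,  0.015 ]), array([ 0.5358, -0.385 ,  0.015 ]), array([ 0.4066, -0.3335,  0.015 ]), array([ 0.4221, -0.2934,  0.015 ])]
brA end,tip [ 0.6239 -0.2321  0.019 ] [ 0.4793 -0.1499  0.016 ]
scr end,tip [ 0.5704 -0.2772  0.021 ] [ 0.4547 -0.2491  0.007 ]
brB end,tip [ 0.3829 -0.4077  0.019 ] [ 0.5467 -0.4459  0.016 ]
```

```bash
cat >> h.py <<'E'
def Rz(a): return np.array([[np.cos(a),-np.sin(a),0],[np.sin(a),np.cos(a),0],[0,0,1]])
def W(pose,P): return Rz(pose[2])@np.asarray(P,float)+np.array([pose[0],pose[1],0])
def fit(obs,x0,fixyaw=None):
    from scipy.optimize import least_squares
    s=least_squares(lambda q:np.concatenate([proj(n,W(q,P))-p for n,p,P in obs]),x0,loss='soft_l1')
    return s.x,s.fun.reshape(-1,2)
E
cat > f.py <<'E'
from h import *
import cv2
np.set_printoptions(precision=4,suppress=True)
c1=lambda x,y:np.array((130+x/4,185+y/4));c2=lambda x,y:np.array((330+x/4,190+y/4));c3=lambda x,y:np.array((155+x/4,195+y/4));c4=lambda x,y:np.array((290+x/5,265+y/5))
t,s='top','side'
tray,e=fit([(t,c1(118,535),(-.1,.138,.022)),(t,c1(527,406),(-.1,-.138,.022)),(t,c1(436,112),(.1,-.138,.022)),(s,c3(37,153),(-.1,.138,.022)),(s,c3(335,263),(-.1,-.138,.022)),(s,c3(490,130),(.1,-.138,.022))],[.5,.3,.3]);print('tray',tray,e)
press,e=fit([(t,c1(643,348),(-.08,.0435,.01)),(t,c1(777,365),(-.08,-.0435,.01)),(t,c1(722,143),(.048,0,.116)),(s,c3(441,288),(-.08,.0435,.01)),(s,c3(510,345),(-.08,-.0435,.01)),(s,c3(626,122),(.048,0,.116))],[.56,.02,-.08]);print('press',press,e)
h=.015
plq,e=fit([(t,c2(490,243),(.07,.022,h)),(t,c2(553,267),(.07,-.022,h)),(t,c2(475,468),(-.07,-.022,h)),(t,c2(412,443),(-.07,.022,h)),(s,c4(540,320),(.07,-.022,h)) if 0 else (s,c4(258,387),(-.07,.022,h)),(s,c4(540,320),(.07,.022,h)),(s,c4(582,375),(.07,-.022,h))],[.48,-.34,-.3]);print('plaque',plq,e)
def line(c,n,po,pts,fo,sc,col):
    q=np.array([(proj(n,W(po,p))-fo)*sc for p in pts]);cv2.polylines(c,[np.round(q*8).astype(int)],False,col,1,cv2.LINE_AA,3)
def draw(c,n,fo,sc):
    G=(0,255,0);B=(255,0,0);M=(255,0,255)
    bx=lambda x0,x1,y0,y1,z:[(x0,y0,z),(x1,y0,z),(x1,y1,z),(x0,y1,z),(x0,y0,z)]
    line(c,n,tray,bx(-.1,.1,-.138,.138,.022),fo,sc,G)
    for k in range(3): line(c,n,tray,bx(-.095+.065*k,-.035+.065*k,-.133,.019,.006),fo,sc,B)
    for k in range(2): line(c,n,tray,bx(-.095,.095,.024+.057*k,.076+.057*k,.006),fo,sc,B)
    line(c,n,press,bx(-.08,.073,-.026,.026,.01),fo,sc,M);line(c,n,press,bx(.002,.072,-.026,.026,.018),fo,sc,G)
    line(c,n,press,bx(.023,.095,-.017,.017,.072),fo,sc,B);line(c,n,press,bx(.095,.121,-.017,.017,.072),fo,sc,B)
    a=np.linspace(0,6.3,30);line(c,n,press,[(.048+.019*np.cos(u),.019*np.sin(u),.116) for u in a],fo,sc,(0,255,255))
    line(c,n,plq,bx(-.07,.07,-.022,.022,.015),fo,sc,G)
E
cat > ov.py <<'E'
from f import *
a=cv2.imread("pics/top0.png");b=cv2.imread("pics/side0.png")
def cr(im,n,x,y,w,hh,sc):
    c=cv2.resize(im[y:y+hh,x:x+w],None,fx=sc,fy=sc,interpolation=cv2.INTER_CUBIC);draw(c,n,np.array((x,y))+.5*(1-1/sc)*0,sc);return c
A=cr(a,t,130,190,200,135,4)[:300+240];B=cr(b,s,255,215,90,75,0+4)
L=cr(a,t,280,190,60,95,6)
cv2.imwrite("pics/ov1.png",A)
L=cv2.resize(L,(360,570));Bb=cr(b,s,255,215,85,75,5)
o=np.zeros((570,800,3),np.uint8);o[:,:360]=L;o[:375,362:362+425]=Bb;cv2.imwrite("pics/ov2.png",o)
E
python3 ov.py
```

```text
tray [0.5063 0.3057 0.3201] [[-0.1912  0.3855]
 [ 0.8838 -0.4349]
 [ 0.759  -0.7741]
 [-1.438  -0.4376]
 [-0.9611 -3.6292]
 [ 0.1952  0.0776]]
press [ 0.5666  0.0224 -0.0778] [[ 0.1588  0.5978]
 [ 0.1811 -0.6677]
 [ 1.039  -0.4311]
 [-1.2156 -0.3516]
 [-0.2942 -0.3079]
 [-0.0702 -0.649 ]]
plaque [ 0.4795 -0.3395 -0.3786] [[ 0.1395 -0.6985]
 [ 0.3407 -0.2344]
 [ 0.2359  0.1088]
 [-0.0642 -0.2154]
 [-1.1403  0.07  ]
 [-0.6541 -0.3614]
 [ 0.3899  0.5837]]
```

View pics/ov2.png

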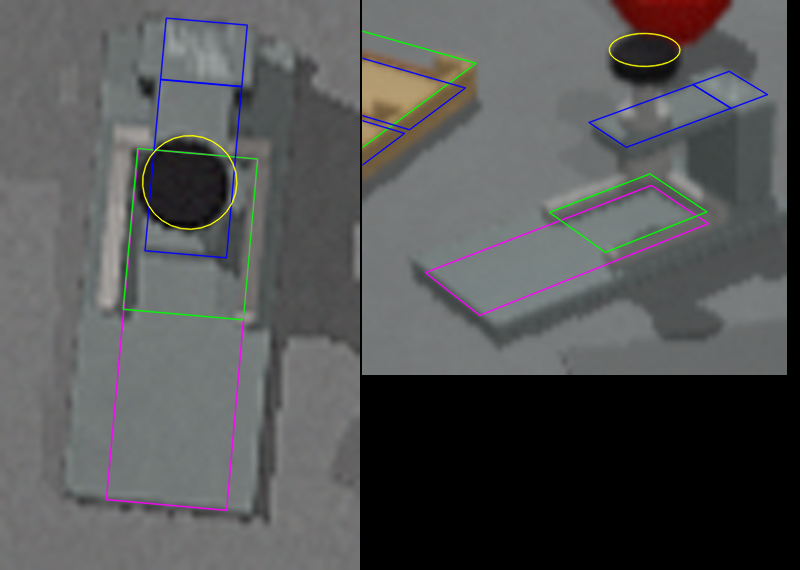

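The overlay fits the press, but its y sits about 1 mm low, with the plunger at about (188,186) in the crop. I'll shift it and plan the plaque grasp.

```bash
cat > plan.py <<'E'
import sys, numpy as np
from bench import r
from scipy.spatial.transform import Rotation as Ro
# usage: plan.py "x,y,z[,phi_deg]" ... : phi = world angle of tool y (mod 180); each leg turns first, then shifts
def go(wps,off=(0,0,0)):
    s=r.read_state(); p=np.array(s['ee_pos']); R=Ro.from_quat(s['eef_rot']).as_matrix()
    ph=np.arctan2(R[1,1],R[0,1]); print('at',p.round(4),'phi',np.degrees(ph).round(1),'tilt',np.degrees(np.arccos(-R[2,2])).round(2),'F',s['ft_force'].round(1),'w',round(s['width'],4),'g',round(s['grip_force'],1),'t',round(s['time'],1),'q7',s['joint_positions'][[0,6]].round(2))
    for w in wps:
        d=0
        if len(w)>3:
            d=np.radians(w[3])-ph; d=(d+np.pi/2)%np.pi-np.pi/2
            if len(w)>4: d+=np.pi*w[4]
            n=int(np.ceil(abs(d)/.145-1e-6)); ph+=d
            if n: print(f'  turn z {n} rows of {-d/n/np.pi:.4f}')
        tx=np.array([np.sin(ph),-np.cos(ph),0])*-1; ty=np.array([np.cos(ph),np.sin(ph),0]); tz=np.array([0,0,-1.])
        tx=np.cross(ty,tz); v=np.array(w[:3])-p; p=np.array(w[:3]); n=int(np.ceil(np.linalg.norm(v)/.048))
        print(f'  shift total {np.array([v@tx,v@ty,v@tz]).round(4)/.2} | {n} rows of', (np.array([v@tx,v@ty,v@tz])/.2/max(n,1)).round(4))
if __name__=='__main__': go([tuple(map(float,a.split(','))) for a in sys.argv[1:]])
E
python3 - <<'E'
from plan import go
go([(.46,.25,.25),(.4442,-.3254,.23,68.3),(.4442,-.3254,.006)])
E
```

```text
at [0.2322 0.5799 0.2218] phi 68.2 tilt 0.07 F [-0.1 -0.6  0.3] w 0.0867 g 0.0 t 0.1 q7 [-1.21 -0.09]
  shift total [-1.6705 -1.108  -0.141 ] | 9 rows of [-0.1856 -0.1231 -0.0156]
  turn z 1 rows of -0.0007
  shift total [-0.9905 -2.7025  0.1   ] | 12 rows of [-0.0825 -0.2252  0.0083]
  shift total [0.   0.   1.12] | 5 rows of [0.    0.    0.224]
```

Call:
play_rows(claw=[0,0,0,0,0,0,0,0], delta_pos=[[-0.18,-0.12,-0.02],[-0.18,-0.12,-0.02],[-0.18,-0.12,-0.02],[-0.18,-0.12,-0.02],[-0.18,-0.12,-0.02],[-0.18,-0.12,-0.02],[-0.18,-0.12,-0.02],[-0.18,-0.12,0]], delta_rot=[[0,0,0],[0,0,0],[0,0,0],[0,0,0],[0,0,0],[0,0,0],[0,0,0],[0,0,0]], squeeze=30)

```text
time: 0.9
ee_pos: [0.4291, 0.2934, 0.251]
eef_rot: [0.189, 0.982, 0.0, 0.0]
ft_force: [0.8, 0.5, 0.1]
width: 0.0866
grip_force: 0.0
```

Call:
play_rows(claw=[0,0,0,0,0,0,0,0], delta_pos=[[-0.09,-0.22,0],[-0.09,-0.22,0],[-0.09,-0.22,0],[-0.09,-0.22,0],[-0.09,-0.22,0],[-0.09,-0.22,0],[-0.09,-0.22,0],[-0.09,-0.22,0]], delta_rot=[[0,0,0],[0,0,0],[0,0,0],[0,0,0],[0,0,0],[0,0,0],[0,0,0],[0,0,0]])

```text
time: 1.7
ee_pos: [0.4306, -0.0872, 0.2505]
eef_rot: [0.189, 0.982, 0.0, 0.0]
ft_force: [1.2, 0.5, 0.2]
width: 0.087
grip_force: 0.0
```

```bash
python3 plan.py .4442,-.3254,.1,68.3 .4442,-.3254,.006
```

```text
at [ 0.4306 -0.0872  0.2505] phi 68.2 tilt 0.03 F [1.2 0.5 0.2] w 0.087 g 0.0 t 1.7 q7 [-0.5   1.22]
  turn z 1 rows of -0.0006
  shift total [-0.5035 -1.081   0.7525] | 6 rows of [-0.0839 -0.1802  0.1254]
  shift total [0.   0.   0.47] | 2 rows of [0.    0.    0.235]
```

Call:
play_rows(claw=[0,0,0,0,0,0,0,0], delta_pos=[[-0.084,-0.18,0.125],[-0.084,-0.18,0.125],[-0.084,-0.18,0.125],[-0.084,-0.18,0.125],[-0.084,-0.18,0.125],[-0.084,-0.18,0.125],[0,0,0],[0,0,0]], delta_rot=[[0,0,0],[0,0,0],[0,0,0],[0,0,0],[0,0,0],[0,0,0],[0,0,0],[0,0,0]])

```text
time: 2.5
ee_pos: [0.4433, -0.3239, 0.0994]
eef_rot: [0.19, 0.982, -0.0, -0.002]
ft_force: [0.7, 0.2, 0.7]
width: 0.0868
grip_force: 0.0
```

```bash
python3 plan.py .4442,-.3254,.006,68.3; python3 - <<'E'
from h import *
import cv2
c=r.camera('top')['pixels'][:,:,::-1];s=r.camera('side')['pixels'][:,:,::-1]
o=np.zeros((600,800,3),np.uint8)
o[:450,:390]=cv2.resize(c[190:340,390:520],None,fx=3,fy=3);o[:,400:800]=cv2.resize(s[245:395,310:410],None,fx=4,fy=4)
cv2.imwrite('pics/g1.png',o)
E
```

```text
at [ 0.4433 -0.3239  0.0994] phi 68.1 tilt 0.18 F [0.7 0.2 0.7] w 0.0868 g 0.0 t 2.5 q7 [-0.14  1.97]
  turn z 1 rows of -0.0014
  shift total [-0.007  -0.0055  0.467 ] | 2 rows of [-0.0035 -0.0026  0.2336]
```

View pics/g1.png

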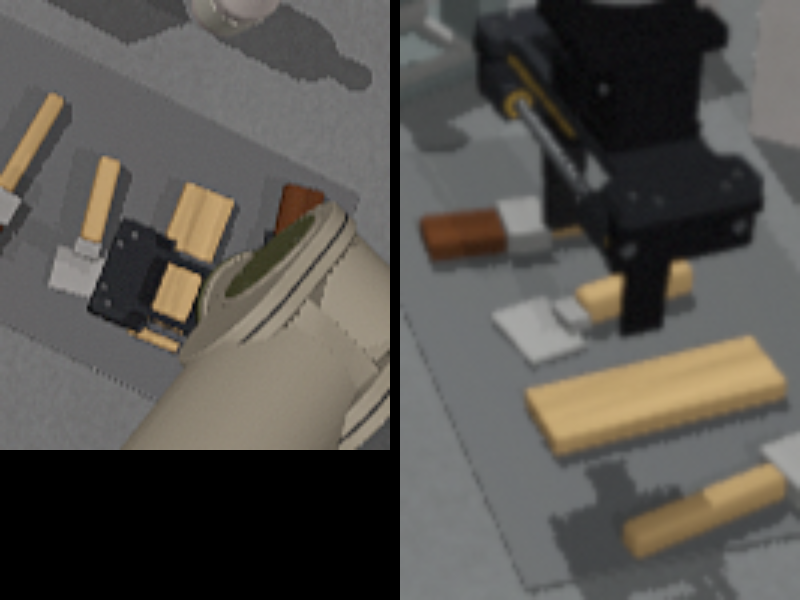

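The plaque lies between the fingers, but the left finger comes near the scraper blade (about (75,270) in the crop), so I'll narrow the opening before going down.

Call:
play_rows(claw=[0.3,0.3,0.3,0.3,0.3,1,1,1], delta_pos=[[0,0,0],[0,0,0],[-0.007,-0.006,0.22],[0,0,0.22],[0,0,0.027],[0,0,0],[0,0,0],[0,0,0]], delta_rot=[[0,0,0],[0,0,0],[0,0,0],[0,0,0],[0,0,0],[0,0,0],[0,0,0],[0,0,0]], squeeze=30)

```text
time: 3.4
ee_pos: [0.4466, -0.3256, 0.0093]
eef_rot: [0.189, 0.982, -0.0, 0.002]
ft_force: [0.1, 0.9, 1.2]
width: 0.0447
grip_force: 0.2
```

Call:
play_rows(claw=[1,1,1,1,1], delta_pos=[[0,0,0],[0,0,0],[0,0,-0.1],[0,0,-0.2],[0,0,-0.1]], delta_rot=[[0,0,0],[0,0,0],[0,0,0],[0,0,0],[0,0,0]])

```text
time: 3.9
ee_pos: [0.4462, -0.3261, 0.0907]
eef_rot: [0.19, 0.982, -0.0, 0.002]
ft_force: [-0.1, -0.5, -1.0]
width: 0.0434
grip_force: 30.0
```

```bash
python3 - <<'E'
from plan import go
import numpy as np
a=-.08; B=np.array([.566,.0232]); g=lambda x:tuple(B+(x)*np.array([np.cos(a),np.sin(a)]))
go([(*g(-.19),.15,85.4),(*g(-.19),.027),(*g(-.04),.027),(*g(-.04),.014)])
E
```

```text
at [ 0.4462 -0.3261  0.0907] phi 68.1 tilt 0.21 F [-0.1 -0.5 -1. ] w 0.0434 g 30.0 t 3.9 q7 [-0.13  1.99]
  turn z 3 rows of -0.0320
  shift total [ 0.493   1.7885 -0.2965] | 8 rows of [ 0.0616  0.2236 -0.0371]
  shift total [0.    0.    0.615] | 3 rows of [0.    0.    0.205]
  shift total [-0.75  0.    0.  ] | 4 rows of [-1.875e-01  1.000e-04  0.000e+00]
  shift total [0.    0.    0.065] | 1 rows of [0.    0.    0.065]
```

The grip came out about 4 mm too shallow, so I'll set the plaque down and regrip deeper.

Call:
play_rows(claw=[1,1,1,1,0.35,0.35,0.35], delta_pos=[[0,0,0.15],[0,0,0.15],[0,0,0.1],[0,0,0],[0,0,0],[0,0,0],[0,0,0]], delta_rot=[[0,0,0],[0,0,0],[0,0,0],[0,0,0],[0,0,0],[0,0,0],[0,0,0]])

```text
time: 4.6
ee_pos: [0.4458, -0.3251, 0.0079]
eef_rot: [0.189, 0.982, 0.0, 0.001]
ft_force: [-0.3, -0.1, -0.2]
width: 0.0547
grip_force: 0.0
```

```bash
python3 plan.py .4442,-.3254,.005,68.3; python3 plan.py
```

```text
at [ 0.4458 -0.3251  0.0079] phi 68.2 tilt 0.07 F [-0.3 -0.1 -0.2] w 0.0547 g 0.0 t 4.6 q7 [-0.06  2.07]
  turn z 1 rows of -0.0006
  shift total [ 0.0065 -0.0045  0.0145] | 1 rows of [ 0.0067 -0.0044  0.0146]
at [ 0.4458 -0.3251  0.0079] phi 68.2 tilt 0.07 F [-0.3 -0.1 -0.2] w 0.0547 g 0.0 t 4.6 q7 [-0.06  2.07]
```

Call:
play_rows(claw=[0.35,0.35,1,1,1,1,1], delta_pos=[[0.007,-0.004,0.015],[0,0,0],[0,0,0],[0,0,0],[0,0,0],[0,0,0],[0,0,-0.05]], delta_rot=[[0,0,0],[0,0,0],[0,0,0],[0,0,0],[0,0,0],[0,0,0],[0,0,0]])

```text
time: 5.3
ee_pos: [0.4429, -0.3246, 0.0135]
eef_rot: [0.189, 0.982, 0.0, -0.001]
ft_force: [0.0, 0.5, 0.0]
width: 0.0436
grip_force: 29.9
```

Call:
play_rows(claw=[1,1,1,1,1,1,1], delta_pos=[[0,0,-0.15],[0,0,-0.15],[0,0,-0.15],[0,0,0],[0,0,0],[0,0,0],[0,0,0]], delta_rot=[[0,0,0],[0,0,0],[0,0,0],[0,0,-0.032],[0,0,-0.032],[0,0,-0.032],[0,0,0]])

```text
time: 6.0
ee_pos: [0.4437, -0.3253, 0.1048]
eef_rot: [0.039, 0.999, 0.0, 0.0]
ft_force: [0.2, -0.1, -1.1]
width: 0.0438
grip_force: 29.9
```

```bash
cat > pr.py <<'E'
from plan import go
import numpy as np,sys
a=-.08; B=np.array([.566,.0232]); g=lambda x:tuple(B+(x)*np.array([np.cos(a),np.sin(a)]))
W=[(*g(-.19),.12,85.4),(*g(-.19),.025),(*g(-.04),.025),(*g(-.04),.013)]
go(W[int(sys.argv[1]):])
E
python3 pr.py 0
```

```text
at [ 0.4437 -0.3253  0.1048] phi 85.5 tilt 0.04 F [ 0.2 -0.1 -1.1] w 0.0438 g 29.9 t 6.0 q7 [-0.1   2.26]
  turn z 1 rows of 0.0008
  shift total [ 0.48   1.786 -0.076] | 8 rows of [ 0.06    0.2232 -0.0095]
  shift total [0.    0.    0.475] | 2 rows of [0.     0.     0.2375]
  shift total [-0.75  0.    0.  ] | 4 rows of [-1.875e-01  1.000e-04  0.000e+00]
  shift total [0.   0.   0.06] | 1 rows of [0.   0.   0.06]
```

Call:
play_rows(claw=[1,1,1,1,1,1,1,1], delta_pos=[[0.06,0.223,-0.01],[0.06,0.223,-0.01],[0.06,0.223,-0.01],[0.06,0.223,-0.01],[0.06,0.223,-0.01],[0.06,0.223,-0.01],[0.06,0.223,-0.01],[0.06,0.223,0]], delta_rot=[[0,0,0],[0,0,0],[0,0,0],[0,0,0],[0,0,0],[0,0,0],[0,0,0],[0,0,0]])

```text
time: 6.8
ee_pos: [0.3758, 0.0397, 0.1189]
eef_rot: [0.042, 0.999, 0.001, 0.001]
ft_force: [1.0, 0.8, 0.2]
width: 0.0441
grip_force: 29.9
```

```bash
python3 pr.py 1
```

```text
at [0.3758 0.0397 0.1189] phi 85.2 tilt 0.1 F [1.  0.8 0.2] w 0.0441 g 29.9 t 6.8 q7 [-0.66  1.19]
  shift total [-0.0045 -0.0065  0.4695] | 2 rows of [-0.0022 -0.0032  0.2348]
  shift total [-0.75    0.0025  0.    ] | 4 rows of [-0.1875  0.0006  0.    ]
  shift total [0.   0.   0.06] | 1 rows of [0.   0.   0.06]
```

Call:
play_rows(claw=[1,1,1,1,1,1], delta_pos=[[-0.004,-0.006,0.157],[0,0,0.157],[0,0,0.157],[-0.13,0,0],[-0.13,0,0],[0,0,0]], delta_rot=[[0,0,0],[0,0,0],[0,0,0],[0,0,0],[0,0,0],[0,0,0]])

```text
time: 7.4
ee_pos: [0.4317, 0.0323, 0.0244]
eef_rot: [0.042, 0.999, -0.0, 0.001]
ft_force: [-0.6, -0.2, -0.7]
width: 0.0438
grip_force: 29.9
```

```bash
python3 pr.py 2; python3 - <<'E'
from h import *
import cv2
c=r.camera('top')['pixels'][:,:,::-1];s=r.camera('side')['pixels'][:,:,::-1]
o=np.zeros((600,800,3),np.uint8)
o[:,:350]=cv2.resize(c[190:310,275:345],None,fx=5,fy=5);o[:375,360:800]=cv2.resize(s[215:290,257:345],None,fx=5,fy=5)
cv2.imwrite('pics/g2.png',o)
E
```

```text
at [0.4317 0.0323 0.0244] phi 85.2 tilt 0.14 F [-0.6 -0.2 -0.7] w 0.0438 g 29.9 t 7.4 q7 [-0.63  1.39]
  shift total [-0.473   0.0095 -0.003 ] | 2 rows of [-0.2364  0.0049 -0.0015]
  shift total [0.   0.   0.06] | 1 rows of [0.   0.   0.06]
```

View pics/g2.png

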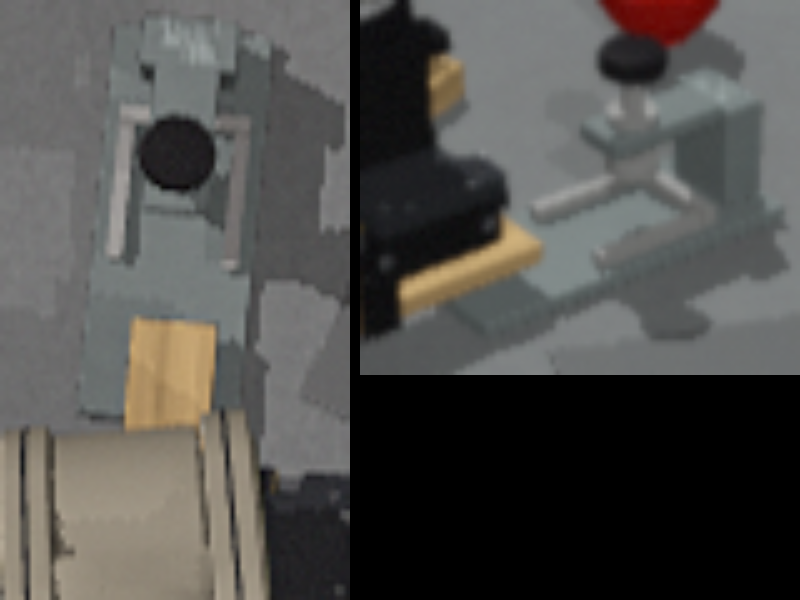

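The plaque is lined up with the guide rails: its front edge is at (133–215,321) and the rail mouth at (123–228,262) in the crop. It sits about 1 mm to the right of the axis.

Call:
play_rows(claw=[1,1,1,1,1], delta_pos=[[-0.12,0.012,-0.003],[-0.12,0,0],[-0.12,0,0],[-0.11,0,0],[0,0,0]], delta_rot=[[0,0,0],[0,0,0],[0,0,0],[0,0,0],[0,0,0]])

```text
time: 8.0
ee_pos: [0.5242, 0.0275, 0.025]
eef_rot: [0.041, 0.999, -0.0, 0.001]
ft_force: [-0.9, 0.1, -0.8]
width: 0.0435
grip_force: 29.9
```

```bash
python3 pr.py 2; python3 -c "
from h import *
print(at('top',(309.8,254.2),.036))"
```

```text
at [0.5242 0.0275 0.025 ] phi 85.4 tilt 0.09 F [-0.9  0.1 -0.8] w 0.0435 g 29.9 t 8.0 q7 [-0.55  1.51]
  shift total [-0.01   -0.0045 -0.    ] | 1 rows of [-0.0099 -0.0047 -0.0001]
  shift total [0.   0.   0.06] | 1 rows of [0.   0.   0.06]
[0.53690754 0.02326075 0.036     ]
```

Call:
play_rows(claw=[1,1,1,0.3,0.3,0.3,0.3,0.3], delta_pos=[[-0.02,0,0],[0,0,0.06],[0,0,0],[0,0,0],[0,0,0],[0,0,0],[0,0,0],[0,0,0]], delta_rot=[[0,0,0],[0,0,0],[0,0,0],[0,0,0],[0,0,0],[0,0,0],[0,0,0],[0,0,0]])

```text
time: 8.8
ee_pos: [0.5267, 0.0274, 0.0126]
eef_rot: [0.04, 0.999, 0.0, 0.0]
ft_force: [0.3, 0.2, -0.1]
width: 0.0602
grip_force: 0.0
```

```bash
python3 - <<'E'
from plan import go
go([(.525,.027,.16),(.614,.0205,.16),(.614,.0205,.118)])
from h import *
import cv2
s=r.camera('side')['pixels'][:,:,::-1]
cv2.imwrite('pics/g3.png',cv2.resize(s[215:290,257:357],None,fx=6,fy=6))
E
```

```text
at [0.5267 0.0274 0.0126] phi 85.5 tilt 0.01 F [ 0.3  0.2 -0.1] w 0.0602 g 0.0 t 8.8 q7 [-0.54  1.53]
  shift total [ 0.008 -0.003 -0.737] | 4 rows of [ 0.002  -0.0007 -0.1842]
  shift total [-0.446  0.003  0.   ] | 2 rows of [-0.2231  0.0014  0.    ]
  shift total [0.   0.   0.21] | 1 rows of [0.   0.   0.21]
```

View pics/g3.png

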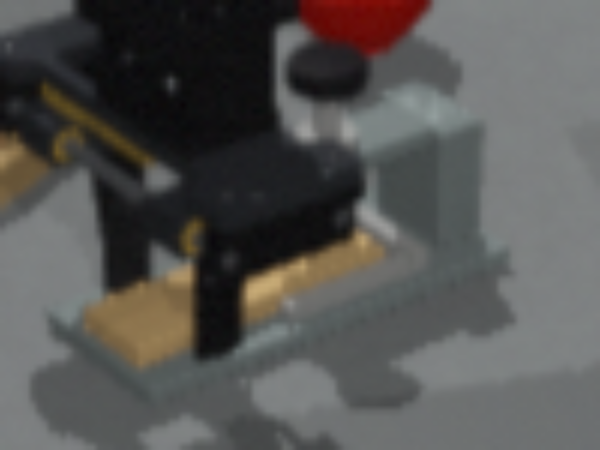

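The plaque lies flat between the rails, its near end at (85–150,330) in the crop and its far end close to the stop. Next I raise the arm and press the plunger.

Call:
play_rows(claw=[0.3,0.3,0.3,1,1,1,1,1], delta_pos=[[0,0,-0.15],[0,0,-0.2],[0,0,-0.2],[0,0,-0.187],[-0.145,0,0],[-0.145,0,0],[-0.146,0,0],[0,0,0]], delta_rot=[[0,0,0],[0,0,0],[0,0,0],[0,0,0],[0,0,0],[0,0,0],[0,0,0],[0,0,0]])

```text
time: 9.65
ee_pos: [0.6157, 0.0202, 0.1593]
eef_rot: [0.04, 0.999, -0.001, 0.0]
ft_force: [-0.5, -0.4, -0.3]
width: 0.0289
grip_force: 0.0
```

```bash
python3 - <<'E'
from plan import go
go([(.614,.0205,.118)])
from h import *
import cv2
c=r.camera('top')['pixels'][:,:,::-1];s=r.camera('side')['pixels'][:,:,::-1]
o=np.zeros((600,800,3),np.uint8)
o[:,:350]=cv2.resize(c[190:310,275:345],None,fx=5,fy=5);o[:450,360:800]=cv2.resize(s[200:290,257:345],None,fx=5,fy=5)
cv2.imwrite('pics/g4.png',o)
E
```

```text
at [0.6157 0.0202 0.1593] phi 85.5 tilt 0.08 F [-0.5 -0.4 -0.3] w 0.0289 g 0.0 t 9.7 q7 [-0.52  1.53]
  shift total [0.009  0.001  0.2065] | 1 rows of [0.0088 0.0009 0.2066]
```

View pics/g4.png

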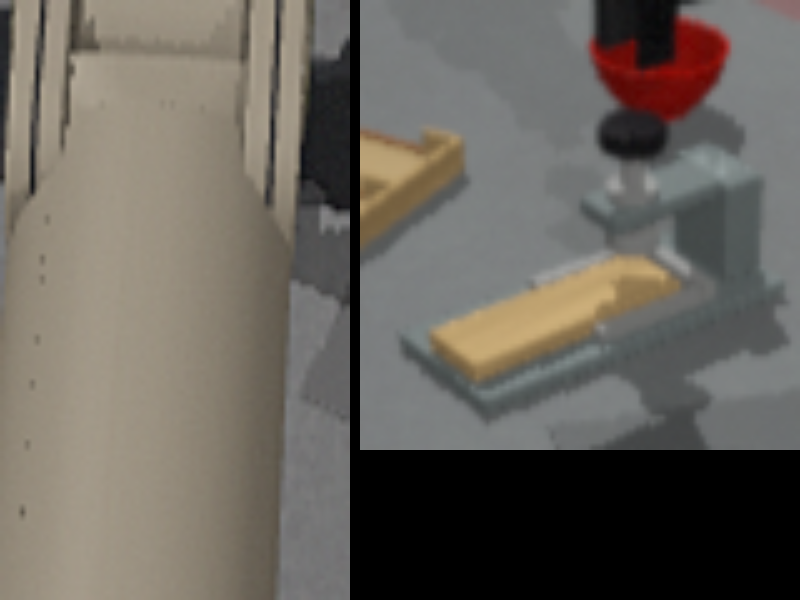

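The plaque sits flat between the rails up to the stop, and the shut fingers hang over the plunger head at (633,135).

Call:
play_rows(claw=[1,1,1,1,1,1,1], delta_pos=[[0.008,0,0],[0,0,0.1],[0,0,0.1],[0,0,0.04],[0,0,0.03],[0,0,0.02],[0,0,0]], delta_rot=[[0,0,0],[0,0,0],[0,0,0],[0,0,0],[0,0,0],[0,0,0],[0,0,0]])

```text
time: 10.45
ee_pos: [0.6118, 0.0207, 0.1022]
eef_rot: [0.04, 0.999, 0.0, -0.0]
ft_force: [-3.0, -0.0, 4.6]
width: 0.0001
grip_force: 1.9
```

Call:
play_rows(claw=[1,1,1,1], delta_pos=[[0,0,0.01],[0,0,0.01],[0,0,0],[0,0,0]], delta_rot=[[0,0,0],[0,0,0],[0,0,0],[0,0,0]])

```text
time: 10.85
ee_pos: [0.6123, 0.0206, 0.0985]
eef_rot: [0.04, 0.999, 0.0, 0.0]
ft_force: [-3.9, 0.7, 7.0]
width: 0.0004
grip_force: 3.5
```

Call:
play_rows(claw=[1,1,1,1], delta_pos=[[0,0,0.01],[0,0,0.005],[0,0,0],[0,0,0]], delta_rot=[[0,0,0],[0,0,0],[0,0,0],[0,0,0]])

```text
time: 11.25
ee_pos: [0.6126, 0.0207, 0.0983]
eef_rot: [0.04, 0.999, 0.001, 0.001]
ft_force: [-15.6, 1.2, 32.8]
width: 0.0004
grip_force: 16.4
```

The force rose to 33 N at a hard stop, so the plaque is stamped. I'll retreat and pick it up again.

Call:
play_rows(claw=[1,1,1,0.3,0.3,0.3,0.3,0.3], delta_pos=[[0,0,-0.06],[0,0,-0.12],[0,0,-0.15],[0.15,0,0],[0.15,0,0],[0.137,0,0],[0,0,0],[0,0,0]], delta_rot=[[0,0,0],[0,0,0],[0,0,0],[0,0,0],[0,0,0],[0,0,0],[0,0,0],[0,0,0]])

```text
time: 12.05
ee_pos: [0.5253, 0.0278, 0.1613]
eef_rot: [0.039, 0.999, 0.0, 0.001]
ft_force: [0.4, 0.3, -0.5]
width: 0.0322
grip_force: 0.0
```

```bash
python3 - <<'E'
from plan import go
go([(.526,.0272,.0125,85.4)])
E
```

```text
at [0.5253 0.0278 0.1613] phi 85.5 tilt 0.1 F [ 0.4  0.3 -0.5] w 0.0322 g 0.0 t 12.1 q7 [-0.62  1.43]
  turn z 1 rows of 0.0005
  shift total [-0.0035 -0.0025  0.744 ] | 4 rows of [-0.0009 -0.0006  0.1861]
```

Call:
play_rows(claw=[0.3,0.3,0.3,0.3,0.3,0.3,0.3,0.3], delta_pos=[[0,0,0],[0,0,0],[0,0,0],[0,0,0.19],[0,0,0.19],[0,0,0.19],[0,0,0.174],[0,0,0]], delta_rot=[[0,0,0],[0,0,0],[0,0,0],[0,0,0],[0,0,0],[0,0,0],[0,0,0],[0,0,0]])

```text
time: 12.85
ee_pos: [0.5265, 0.0272, 0.0116]
eef_rot: [0.04, 0.999, -0.0, 0.001]
ft_force: [-0.8, 0.2, -0.1]
width: 0.0612
grip_force: 0.0
```

Call:
play_rows(claw=[1,1,1,1,1], delta_pos=[[0,0,0],[0,0,0],[0,0,0],[0,0,0],[0,0,-0.05]], delta_rot=[[0,0,0],[0,0,0],[0,0,0],[0,0,0],[0,0,0]])

```text
time: 13.35
ee_pos: [0.5239, 0.0274, 0.0215]
eef_rot: [0.04, 0.999, -0.0, -0.001]
ft_force: [-0.0, 0.4, -0.4]
width: 0.0435
grip_force: 30.0
```

```bash
python3 - <<'E'
from plan import go
import numpy as np
a=.32;c,s=np.cos(a),np.sin(a)
T=lambda x,y:(.5063+c*x-s*y,.3057+s*x+c*y)
for k,v in dict(low=(-.065,-.057),mid=(0,-.057),far=(.065,-.057),a=(0,.107),b=(0,.05)).items(): print(k,np.round(T(*v),4))
go([(.41,.035,.025)])
E
```

```text
low [0.4625 0.2311]
mid [0.5242 0.2516]
far [0.5859 0.272 ]
a [0.4726 0.4073]
b [0.4906 0.3532]
at [0.5239 0.0274 0.0215] phi 85.5 tilt 0.13 F [-0.   0.4 -0.4] w 0.0435 g 30.0 t 13.3 q7 [-0.57  1.53]
  shift total [ 0.5705 -0.0075 -0.0175] | 3 rows of [ 0.1902 -0.0024 -0.0059]
```

Call:
play_rows(claw=[1,1,1,1,1,1,1], delta_pos=[[0.14,0,-0.005],[0.14,0,0],[0.145,0,0],[0.145,0,0],[0,0,-0.15],[0,0,-0.2],[0,0,-0.14]], delta_rot=[[0,0,0],[0,0,0],[0,0,0],[0,0,0],[0,0,0],[0,0,0],[0,0,0]])

```text
time: 14.05
ee_pos: [0.4116, 0.0364, 0.1239]
eef_rot: [0.04, 0.999, 0.001, 0.001]
ft_force: [-0.6, -0.4, -0.2]
width: 0.0434
grip_force: 30.0
```

Call:
play_rows(claw=[1,1,1,1,1,1,1,1], delta_pos=[[0,0,0],[0,0,0],[0,0,0],[0,0,0],[0,0,0],[0,0,0],[0,0,0],[0,0,0]], delta_rot=[[0,0,0.046],[0,0,0.046],[0,0,0.046],[0,0,0.046],[0,0,0.046],[0,0,0.046],[0,0,0.046],[0,0,0.046]])

```text
time: 14.85
ee_pos: [0.4113, 0.0364, 0.1218]
eef_rot: [0.582, 0.813, 0.0, 0.0]
ft_force: [-0.2, -0.2, -0.9]
width: 0.044
grip_force: 29.9
```

```bash
python3 plan.py .4512,.2653,.12,18.3 .4512,.2653,.009
```

```text
at [0.4113 0.0364 0.1218] phi 18.9 tilt 0.05 F [-0.2 -0.2 -0.9] w 0.044 g 29.9 t 14.8 q7 [-0.65  0.1 ]
  turn z 1 rows of 0.0031
  shift total [1.024 0.549 0.009] | 5 rows of [0.2048 0.1098 0.0018]
  shift total [0.    0.    0.555] | 3 rows of [0.    0.    0.185]
```

Call:
play_rows(claw=[1,1,1,1,1,1,1], delta_pos=[[0.204,0.11,0],[0.204,0.11,0],[0.204,0.11,0],[0.204,0.11,0],[0.208,0.11,0],[0,0,0.2],[0,0,0.1]], delta_rot=[[0,0,0],[0,0,0],[0,0,0],[0,0,0],[0,0,0],[0,0,0.003],[0,0,0]])

```text
time: 15.55
ee_pos: [0.4468, 0.2671, 0.0596]
eef_rot: [0.582, 0.813, -0.001, -0.0]
ft_force: [0.1, -0.8, -1.8]
width: 0.0437
grip_force: 30.0
```

```bash
python3 plan.py .4512,.2653,.009,18.3;python3 - <<'E'
from h import *
import cv2
c=r.camera('top')['pixels'][:,:,::-1];s=r.camera('side')['pixels'][:,:,::-1]
o=np.zeros((400,800,3),np.uint8)
o[:,:390]=cv2.resize(c[210:310,165:263],(390,400));o[:,400:800]=cv2.resize(s[200:280,200:280],(400,400))
cv2.imwrite('pics/g5.png',o)
E
```

```text
at [0.4468 0.2671 0.0596] phi 18.8 tilt 0.07 F [ 0.1 -0.8 -1.8] w 0.0437 g 30.0 t 15.6 q7 [-0.85 -0.23]
  turn z 1 rows of 0.0028
  shift total [-0.0155  0.018   0.253 ] | 2 rows of [-0.0078  0.0091  0.1265]
```

View pics/g5.png

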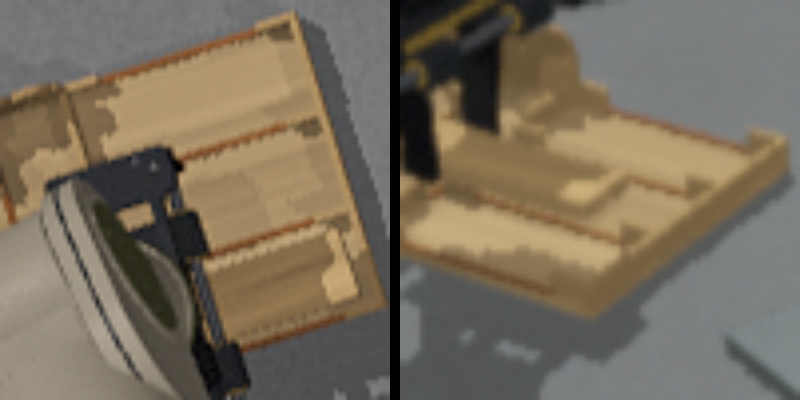

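```bash
python3 - <<'E'
from h import *
h=.0596-.0016+.012; yaw=np.radians(18.8-90); g=np.array([.4468,.2671])
for o in(.034,.036,.038):
    c=g+o*np.array([np.cos(yaw),np.sin(yaw)])
    print(o,[ (proj('top',W((*c,yaw),(.07,y,h))).round(1), ((proj('top',W((*c,yaw),(.07,y,h)))-(165,210))*(390/98,4)).round(0)) for y in(.022,-.022)],[((proj('side',W((*c,yaw),(.07,y,h)))-(200,200))*5+(400,0)).round(0) for y in(.022,-.022)])
t=(.5063,.3057,.32)
print('slot floor corners',[((proj('top',W(t,(x,-.133,.006)))-(165,210))*(390/98,4)).round(0) for x in(-.035,-.095)])
E
```

```text
0.034 [(array([248. , 267.2]), array([330., 229.])), (array([253.4, 284.1]), array([352., 296.]))] [array([619., 161.]), array([571., 194.])]
0.036 [(array([248.8, 266.9]), array([333., 228.])), (array([254.1, 283.8]), array([355., 295.]))] [array([621., 162.]), array([574., 195.])]
0.038 [(array([249.5, 266.7]), array([336., 227.])), (array([254.9, 283.6]), array([358., 294.]))] [array([624., 163.]), array([577., 196.])]
slot floor corners [array([354., 211.]), array([381., 299.])]
```

The lit plaque end at (355,295) in the top crop agrees with the predicted corner, so the plaque is over its compartment. I'll lower and release it.

Call:
play_rows(claw=[1,1,1,1,0.38,0.38,0.38,0.38], delta_pos=[[-0.015,0.018,0.1],[0,0,0.1],[0,0,0.053],[0,0,0],[0,0,0],[0,0,0],[0,0,0],[0,0,-0.05]], delta_rot=[[0,0,0.003],[0,0,0],[0,0,0],[0,0,0],[0,0,0],[0,0,0],[0,0,0],[0,0,0]])

```text
time: 16.45
ee_pos: [0.4513, 0.264, 0.0202]
eef_rot: [0.587, 0.81, -0.001, -0.0]
ft_force: [-0.5, 0.6, -0.3]
width: 0.0534
grip_force: 0.0
```

Call:
play_rows(claw=[0.38,0.38,0.38,0.38,0.38,0.38,0.38,0.38], delta_pos=[[0,0,-0.15],[0,0,-0.2],[0,0,-0.2],[0,0,-0.2],[-0.22,0,0],[-0.22,0,0],[-0.22,0,0],[-0.22,0,0]], delta_rot=[[0,0,0],[0,0,0],[0,0,0],[0,0,0],[0,0,0],[0,0,0],[0,0,0],[0,0,0]])

```text
time: 17.25
ee_pos: [0.5071, 0.0955, 0.1717]
eef_rot: [0.587, 0.81, 0.001, 0.0]
ft_force: [1.2, -0.0, 0.4]
width: 0.054
grip_force: 0.0
```

```bash
python3 - <<'E'
from plan import go
from h import *
import cv2
c=r.camera('top')['pixels'][:,:,::-1];s=r.camera('side')['pixels'][:,:,::-1]
cv2.imwrite('pics/t6.png',c);cv2.imwrite('pics/s6.png',s)
a=cv2.imread('pics/top0.png');d=cv2.absdiff(a,c).max(2)>40
print('mat change px', d[190:340,345:475].sum(), d[240:330,470:510].sum())
o=np.zeros((600,800,3),np.uint8)
o[:300,:390]=cv2.resize(c[205:325,130:286],(390,300));o[:300,400:800]=cv2.resize(s[195:285,160:280],(400,300))
o[300:,:400]=cv2.resize(c[190:340,320:520],(400,300));o[300:,400:800]=cv2.resize(s[265:385,290:450],(400,300))
cv2.imwrite('pics/g6.png',o)
go([])
E
```

```text
mat change px 1010 0
at [0.5083 0.0905 0.1718] phi 17.6 tilt 0.12 F [0.6 0.8 1.2] w 0.0538 g 0.0 t 17.4 q7 [-0.66  0.09]
```

View pics/g6.png

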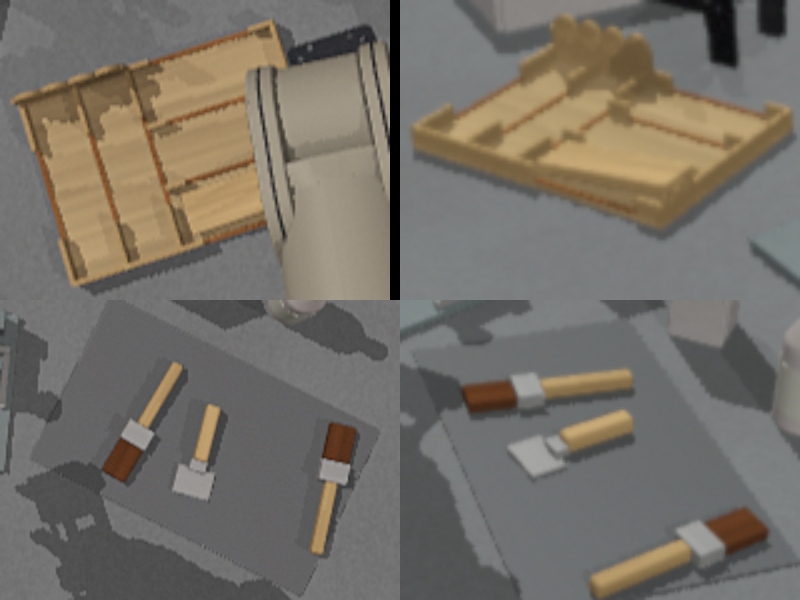

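The plaque lies in the low-end compartment (side crop (530–690,150–205)), and both brushes and the scraper are where they were. Next is the scraper, to go into the middle crosswise compartment.

```bash
python3 - <<'E'
from h import *
np.set_printoptions(precision=4,suppress=True)
c2=lambda x,y:np.array((330+x/4,190+y/4));c4=lambda x,y:np.array((290+x/5,265+y/5))
print(tri(c2(316,128),c4(458,150)),tri(c2(387,211),c4(456,230)),tri(c2(593.5,507),c4(390,560)))
E
python3 plan.py .5223,-.2656,.15,76.3 .5223,-.2656,.007
```

```text
(array([ 0.6245, -0.2328,  0.0149]), np.float64(0.00033536387529223375)) (array([ 0.5712, -0.2783,  0.0178]), np.float64(0.0013595034164457633)) (array([ 0.3843, -0.4085,  0.0204]), np.float64(0.0035087878902169732))
at [0.5083 0.0905 0.1718] phi 17.6 tilt 0.12 F [0.6 0.8 1.2] w 0.0538 g 0.0 t 17.4 q7 [-0.66  0.09]
  turn z 8 rows of -0.0407
  shift total [-0.4895 -1.7135  0.109 ] | 8 rows of [-0.0612 -0.2142  0.0136]
  shift total [0.    0.    0.715] | 3 rows of [0.     0.     0.2383]
```

Call:
play_rows(claw=[0.38,0.38,0.38,0.38,0.38,0.38,0.38,0.38], delta_pos=[[0,0,0],[0,0,0],[0,0,0],[0,0,0],[0,0,0],[0,0,0],[0,0,0],[0,0,0]], delta_rot=[[0,0,-0.041],[0,0,-0.041],[0,0,-0.041],[0,0,-0.041],[0,0,-0.041],[0,0,-0.04],[0,0,-0.04],[0,0,-0.04]])

```text
time: 18.15
ee_pos: [0.5067, 0.0976, 0.1713]
eef_rot: [0.114, 0.994, 0.0, 0.0]
ft_force: [-0.3, 0.2, 0.5]
width: 0.0541
grip_force: 0.0
```

Call:
play_rows(claw=[0.38,0.38,0.38,0.38,0.38,0.38,0.38,0.38], delta_pos=[[-0.061,-0.214,0.013],[-0.061,-0.214,0.013],[-0.061,-0.214,0.013],[-0.061,-0.214,0.013],[-0.061,-0.214,0.013],[-0.061,-0.214,0.013],[-0.061,-0.214,0.013],[-0.061,-0.214,0.013]], delta_rot=[[0,0,0],[0,0,0],[0,0,0],[0,0,0],[0,0,0],[0,0,0],[0,0,0],[0,0,0]])

```text
time: 18.95
ee_pos: [0.5229, -0.2596, 0.1505]
eef_rot: [0.116, 0.993, 0.0, 0.0]
ft_force: [0.3, 0.8, 0.4]
width: 0.054
grip_force: 0.0
```

```bash
python3 plan.py .5223,-.2656,.007,76.3; python3 - <<'E'
from h import *
import cv2
# compare side view region of brush A/scraper with initial, excluding arm
s=r.camera('side')['pixels'][:,:,::-1];cv2.imwrite('pics/s7.png',s)
a=cv2.imread('pics/side0.png')
for n,(x0,x1,y0,y1) in dict(brA=(312,336,295,312),scrBlade=(332,356,315,338),scrH=(354,385,308,325),brB=(362,440,345,388)).items():
    d=cv2.absdiff(a,s).max(2)[y0:y1,x0:x1]; print(n,(d>35).mean().round(2))
E
```

```text
at [ 0.5229 -0.2596  0.1505] phi 76.7 tilt 0.07 F [0.3 0.8 0.4] w 0.054 g 0.0 t 18.9 q7 [-0.11  1.88]
  turn z 1 rows of 0.0021
  shift total [-0.0045 -0.0295  0.7175] | 3 rows of [-0.0014 -0.0099  0.2392]
brA 0.0
scrBlade 0.0
scrH 0.0
brB 0.15
```

Call:
play_rows(claw=[0.38,0.38,0.38,0.38,0.38,0.38], delta_pos=[[-0.004,-0.025,0],[0,0,0.2],[0,0,0.2],[0,0,0.2],[0,0,0],[0,0,0]], delta_rot=[[0,0,0],[0,0,0],[0,0,0],[0,0,0],[0,0,0],[0,0,0]])

```text
time: 19.6
ee_pos: [0.5228, -0.2627, 0.0307]
eef_rot: [0.116, 0.993, 0.0, -0.0]
ft_force: [0.0, -0.4, 0.3]
width: 0.054
grip_force: 0.0
```

```bash
python3 plan.py .5223,-.2656,.007,76.3
```

```text
at [ 0.5228 -0.2627  0.0307] phi 76.7 tilt 0.03 F [ 0.  -0.4  0.3] w 0.054 g 0.0 t 19.6 q7 [-0.06  1.95]
  turn z 1 rows of 0.0022
  shift total [-0.001  -0.0145  0.1185] | 1 rows of [-0.0012 -0.0144  0.1187]
```

Call:
play_rows(claw=[0.38,0.38,1,1,1,1,1,1], delta_pos=[[0,-0.014,0.118],[0,0,0],[0,0,0],[0,0,0],[0,0,0],[0,0,0],[0,0,0],[0,0,-0.1]], delta_rot=[[0,0,0],[0,0,0],[0,0,0],[0,0,0],[0,0,0],[0,0,0],[0,0,0],[0,0,0]])

```text
time: 20.4
ee_pos: [0.5201, -0.2653, 0.0243]
eef_rot: [0.116, 0.993, 0.0, -0.002]
ft_force: [0.2, 0.4, -0.1]
width: 0.0174
grip_force: 29.9
```

Call:
play_rows(claw=[1,1,1,1,1,1], delta_pos=[[0,0,-0.15],[0,0,-0.2],[0,0,-0.2],[0,0,-0.1],[0,0,0],[0,0,0]], delta_rot=[[0,0,0],[0,0,0],[0,0,0],[0,0,0],[0,0,0],[0,0,0]])

```text
time: 21.0
ee_pos: [0.5216, -0.2661, 0.1558]
eef_rot: [0.116, 0.993, 0.0, 0.0]
ft_force: [-0.5, 0.1, -0.0]
width: 0.0175
grip_force: 29.9
```

```bash
python3 plan.py .5273,.2421,.15,18.3 .5273,.2421,.011; python3 plan.py .515,0.05,.15 .5273,.2421,.15,18.3
```

```text
at [ 0.5216 -0.2661  0.1558] phi 76.6 tilt 0.02 F [-0.5  0.1 -0. ] w 0.0175 g 29.9 t 21.0 q7 [-0.11  1.89]
  turn z 8 rows of 0.0405
  shift total [2.4035 0.825  0.029 ] | 11 rows of [0.2185 0.075  0.0027]
  shift total [0.    0.    0.695] | 3 rows of [0.     0.     0.2317]
at [ 0.5216 -0.2661  0.1558] phi 76.6 tilt 0.02 F [-0.5  0.1 -0. ] w 0.0175 g 29.9 t 21.0 q7 [-0.11  1.89]
  shift total [0.397 1.53  0.029] | 7 rows of [0.0567 0.2186 0.0042]
  turn z 8 rows of 0.0405
  shift total [0.8925 0.36   0.    ] | 5 rows of [0.1785 0.072  0.    ]
```

Call:
play_rows(claw=[1,1,1,1,1,1,1,1], delta_pos=[[0.057,0.218,0],[0.057,0.218,0],[0.057,0.218,0],[0.057,0.218,0],[0.057,0.218,0],[0.057,0.218,0],[0.057,0.218,0],[0,0,0]], delta_rot=[[0,0,0],[0,0,0],[0,0,0],[0,0,0],[0,0,0],[0,0,0],[0,0,0],[0,0,0]])

```text
time: 21.8
ee_pos: [0.513, 0.0562, 0.1543]
eef_rot: [0.112, 0.994, 0.001, -0.002]
ft_force: [0.7, -0.4, -0.8]
width: 0.0177
grip_force: 29.9
```

Call:
play_rows(claw=[1,1,1,1,1,1,1,1], delta_pos=[[0,0,0],[0,0,0],[0,0,0],[0,0,0],[0,0,0],[0,0,0],[0,0,0],[0,0,0]], delta_rot=[[0,0,0.041],[0,0,0.041],[0,0,0.041],[0,0,0.041],[0,0,0.041],[0,0,0.041],[0,0,0.041],[0,0,0.037]])

```text
time: 22.6
ee_pos: [0.5137, 0.0485, 0.1546]
eef_rot: [0.588, 0.809, -0.001, -0.001]
ft_force: [-0.6, 0.2, -0.5]
width: 0.0179
grip_force: 29.9
```

```bash
python3 plan.py .5273,.2421,.12,18.3 .5273,.2421,.011
```

```text
at [0.5137 0.0485 0.1546] phi 18.0 tilt 0.15 F [-0.6  0.2 -0.5] w 0.0179 g 29.9 t 22.6 q7 [-0.64  0.2 ]
  turn z 1 rows of -0.0016
  shift total [0.8975 0.3685 0.173 ] | 5 rows of [0.1795 0.0737 0.0346]
  shift total [0.    0.    0.545] | 3 rows of [0.     0.     0.1817]
```

Call:
play_rows(claw=[1,1,1,1,1,1,1,1], delta_pos=[[0.18,0.074,0.035],[0.18,0.074,0.035],[0.18,0.074,0.035],[0.18,0.074,0.035],[0.18,0.074,0.035],[0,0,0.18],[0,0,0.1],[0,0,0]], delta_rot=[[0,0,-0.0016],[0,0,0],[0,0,0],[0,0,0],[0,0,0],[0,0,0],[0,0,0],[0,0,0]])

```text
time: 23.4
ee_pos: [0.5248, 0.2415, 0.0608]
eef_rot: [0.583, 0.812, -0.004, -0.001]
ft_force: [0.1, -0.3, -1.5]
width: 0.0176
grip_force: 29.9
```

```bash
python3 plan.py .5273,.2421,.011,18.3; python3 - <<'E'
from h import *
import cv2
s=r.camera('side')['pixels'][:,:,::-1]; c=r.camera('top')['pixels'][:,:,::-1]
cv2.imwrite('pics/s8.png',s);cv2.imwrite('pics/t8.png',c)
# steel pixels (low saturation bright) near tray
for n,im,b in(('side',s,(160,285,190,285)),('top',c,(130,265,205,325))):
    hsv=cv2.cvtColor(im,cv2.COLOR_BGR2HSV);m=((hsv[...,1]<30)&(hsv[...,2]>150)).astype(np.uint8)
    x0,x1,y0,y1=b;q=np.zeros_like(m);q[y0:y1,x0:x1]=m[y0:y1,x0:x1]
    k=cv2.connectedComponentsWithStats(q)
    print(n,[(k[2][i].tolist(),k[3][i].round(1).tolist()) for i in range(1,k[0]) if k[2][i][4]>15])
yaw=np.radians(108.3); st=r.read_state()['ee_pos']
cc=np.array(st[:2])+.010*np.array([np.cos(yaw),np.sin(yaw)])
P=W((*cc,yaw),(.042,0,st[2]-.004+.004)); print('pred blade centre',proj('side',P),proj('top',P))
E
```

```text
at [0.5248 0.2415 0.0608] phi 18.6 tilt 0.45 F [ 0.1 -0.3 -1.5] w 0.0176 g 29.9 t 23.4 q7 [-0.81 -0.06]
  turn z 1 rows of 0.0018
  shift total [-0.0015  0.013   0.249 ] | 2 rows of [-0.0007  0.0065  0.1244]
side [([216, 220, 15, 7, 56], [223.6, 222.6])]
top []
pred blade centre [223.62327848 218.62584614] [201.87652533 262.83809531]
```

Call:
play_rows(claw=[1,1,1,1,0.6,0.6,0.6,0.6], delta_pos=[[0,0.013,0.1],[0,0,0.1],[0,0,0.05],[0,0,0],[0,0,0],[0,0,0],[0,0,0],[0,0,-0.05]], delta_rot=[[0,0,0],[0,0,0],[0,0,0],[0,0,0],[0,0,0],[0,0,0],[0,0,0],[0,0,0]])

```text
time: 24.3
ee_pos: [0.5292, 0.2438, 0.0248]
eef_rot: [0.583, 0.812, -0.001, -0.0]
ft_force: [0.8, -0.5, 0.7]
width: 0.0336
grip_force: 0.0
```

Call:
play_rows(claw=[0.6,0.6,0.6,0.6,0.6,0.6,0.6,0.6], delta_pos=[[0,0,-0.15],[0,0,-0.2],[0,0,-0.2],[0,0,-0.1],[-0.22,0,0],[-0.22,0,0],[-0.22,0,0],[-0.22,0,0]], delta_rot=[[0,0,0],[0,0,0],[0,0,0],[0,0,0],[0,0,0],[0,0,0],[0,0,0],[0,0,0]])

```text
time: 25.1
ee_pos: [0.5865, 0.0757, 0.1564]
eef_rot: [0.583, 0.812, 0.001, 0.0]
ft_force: [1.3, 0.8, -0.4]
width: 0.035
grip_force: 0.0
```

```bash
cat > see.py <<'E'
from h import *
import cv2,sys
def steel(im,b,thr=150):
    hsv=cv2.cvtColor(im,cv2.COLOR_BGR2HSV);m=((hsv[...,1]<40)&(hsv[...,2]>thr)).astype(np.uint8)
    x0,x1,y0,y1=b;q=np.zeros_like(m);q[y0:y1,x0:x1]=m[y0:y1,x0:x1];k=cv2.connectedComponentsWithStats(q)
    return [(k[2][i].tolist(),k[3][i].round(1).tolist()) for i in range(1,k[0]) if k[2][i][4]>12]
def bris(im,b):
    hsv=cv2.cvtColor(im,cv2.COLOR_BGR2HSV);m=((hsv[...,1]>140)&(hsv[...,2]>40)&(hsv[...,2]<135)&(hsv[...,0]<14)).astype(np.uint8)
    x0,x1,y0,y1=b;q=np.zeros_like(m);q[y0:y1,x0:x1]=m[y0:y1,x0:x1];k=cv2.connectedComponentsWithStats(q)
    return [(k[2][i].tolist(),k[3][i].round(1).tolist()) for i in range(1,k[0]) if k[2][i][4]>30]
if __name__=='__main__':
    s=r.camera('side')['pixels'][:,:,::-1]; c=r.camera('top')['pixels'][:,:,::-1]
    cv2.imwrite(f'pics/s{sys.argv[1]}.png',s);cv2.imwrite(f'pics/t{sys.argv[1]}.png',c)
    print('tray side',steel(s,(160,285,190,285)),'top',steel(c,(130,265,205,325)))
    a,b=cv2.imread('pics/top0.png'),cv2.imread('pics/side0.png')
    for n,i,j in(('now',c,s),('was',a,b)): print(n,'brist top',bris(i,(135,520,200,340)),'side',bris(j,(160,450,190,390)))
    for n,i,j in(('now',c,s),('was',a,b)): print(n,'mat steel top',steel(i,(345,510,230,330),130),'side',steel(j,(310,445,285,390),130))
E
python3 see.py 9; python3 plan.py; python3 -c "
from h import *
yaw=np.radians(108.3)
P=W((.5242,.2516,yaw),(.042,0,.010));print(proj('side',P),proj('top',P))"
```

```text
tray side [([219, 231, 16, 9, 80], [226.6, 234.7])] top [([261, 220, 4, 5, 15], [262.9, 221.8]), ([199, 252, 17, 21, 199], [206.4, 262.3]), ([212, 257, 6, 7, 24], [214.1, 260.0])]
now brist top [([481, 252, 17, 20, 237], [489.1, 261.1]), ([372, 259, 19, 22, 229], [380.7, 269.7])] side [([304, 205, 9, 8, 47], [308.2, 208.3]), ([304, 205, 26, 19, 240], [318.8, 214.4]), ([316, 298, 20, 12, 187], [325.5, 303.3]), ([413, 349, 24, 17, 222], [425.0, 356.5])]
was brist top [([481, 252, 17, 20, 239], [489.1, 261.2]), ([166, 259, 8, 22, 34], [169.3, 269.4]), ([371, 259, 20, 22, 233], [380.6, 269.6])] side [([304, 204, 26, 20, 378], [316.5, 212.3]), ([316, 298, 20, 12, 184], [325.5, 303.3]), ([413, 349, 23, 17, 222], [425.0, 356.5])]
now mat steel top [([381, 249, 16, 16, 138], [388.4, 256.8]), ([480, 269, 15, 13, 141], [486.9, 275.3])] side [([335, 294, 13, 10, 94], [340.6, 298.6]), ([428, 333, 10, 8, 25], [431.5, 336.6]), ([438, 348, 7, 3, 16], [441.1, 349.1]), ([401, 353, 18, 14, 144], [409.4, 359.8])]
was mat steel top [([381, 249, 16, 16, 137], [388.4, 256.7]), ([406, 269, 21, 21, 272], [416.5, 279.7]), ([480, 269, 15, 13, 140], [487.0, 275.2])] side [([335, 294, 13, 10, 90], [340.5, 298.5]), ([333, 319, 23, 16, 190], [343.5, 326.9]), ([349, 319, 8, 7, 34], [352.3, 322.2]), ([401, 353, 18, 14, 142], [409.3, 359.8])]
at [0.5875 0.0694 0.1565] phi 18.1 tilt 0.19 F [-0.4  0.8  0.8] w 0.0348 g 0.0 t 25.2 q7 [-0.59  0.24]
[225.17954416 234.88480022] [206.37066488 263.65230308]
```

The scraper's blade is at (206.4,262.3) in the top view against a predicted (206.4,263.7), so it is in place, and the brushes haven't moved. Next is brush A.

```bash
python3 plan.py .5646,-.1984,.15,60.4
```

```text
at [0.5875 0.0694 0.1565] phi 18.1 tilt 0.19 F [-0.4  0.8  0.8] w 0.0348 g 0.0 t 25.2 q7 [-0.59  0.24]
  turn z 6 rows of -0.0392
  shift total [-0.562  -1.221   0.0325] | 6 rows of [-0.0936 -0.2035  0.0055]
```

Call:
play_rows(claw=[0.4,0.4,0.4,0.4,0.4,0.4,0.4], delta_pos=[[0,0,0],[0,0,0],[0,0,0],[0,0,0],[0,0,0],[0,0,0],[0,0,0]], delta_rot=[[0,0,-0.039],[0,0,-0.039],[0,0,-0.039],[0,0,-0.039],[0,0,-0.039],[0,0,-0.04],[0,0,0]])

```text
time: 25.9
ee_pos: [0.586, 0.0777, 0.1559]
eef_rot: [0.25, 0.968, 0.0, 0.0]
ft_force: [0.2, -0.3, 0.3]
width: 0.0521
grip_force: 0.0
```

Call:
play_rows(claw=[0.4,0.4,0.4,0.4,0.4,0.4,0.4,0.4], delta_pos=[[-0.094,-0.208,0.005],[-0.094,-0.208,0.005],[-0.094,-0.208,0.005],[-0.094,-0.208,0.005],[-0.094,-0.208,0.005],[-0.094,-0.208,0.005],[0,0,0.2],[0,0,0]], delta_rot=[[0,0,0],[0,0,0],[0,0,0],[0,0,0],[0,0,0],[0,0,0],[0,0,0],[0,0,0]])

```text
time: 26.7
ee_pos: [0.5605, -0.1959, 0.1056]
eef_rot: [0.254, 0.967, -0.0, -0.003]
ft_force: [-1.4, 1.9, -1.1]
width: 0.052
grip_force: 0.0
```

```bash
python3 plan.py .5646,-.1984,.007,60.4
```

```text
at [ 0.5605 -0.1959  0.1056] phi 60.6 tilt 0.36 F [-1.4  1.9 -1.1] w 0.052 g 0.0 t 26.7 q7 [-0.14  1.47]
  turn z 1 rows of 0.0009
  shift total [-0.024 -0.001  0.493] | 3 rows of [-0.008  -0.0003  0.1644]
```

Call:
play_rows(claw=[0.4,0.4,0.4,0.4,0.4], delta_pos=[[-0.02,0,0.16],[0,0,0.16],[0,0,0.1],[0,0,0.04],[0,0,0]], delta_rot=[[0,0,0],[0,0,0],[0,0,0],[0,0,0],[0,0,0]])

```text
time: 27.2
ee_pos: [0.567, -0.1963, 0.0173]
eef_rot: [0.251, 0.968, 0.0, -0.0]
ft_force: [0.5, 0.3, -0.7]
width: 0.0519
grip_force: 0.0
```

```bash
python3 plan.py .5646,-.1984,.007,60.4
```

```text
at [ 0.567  -0.1963  0.0173] phi 60.9 tilt 0.06 F [ 0.5  0.3 -0.7] w 0.0519 g 0.0 t 27.2 q7 [-0.1   1.52]
  turn z 1 rows of 0.0029
  shift total [ 0.0055 -0.015   0.0515] | 1 rows of [ 0.0054 -0.0149  0.0517]
```

Call:
play_rows(claw=[0.4,0.4,1,1,1,1,1,1], delta_pos=[[0.005,-0.015,0.05],[0,0,0],[0,0,0],[0,0,0],[0,0,0],[0,0,0],[0,0,0],[0,0,-0.1]], delta_rot=[[0,0,0],[0,0,0],[0,0,0],[0,0,0],[0,0,0],[0,0,0],[0,0,0],[0,0,0]])

```text
time: 28.0
ee_pos: [0.5627, -0.199, 0.0251]
eef_rot: [0.251, 0.968, -0.0, -0.002]
ft_force: [-0.6, 0.6, -2.0]
width: 0.0158
grip_force: 29.9
```

Call:
play_rows(claw=[1,1,1,1,1,1,1], delta_pos=[[0,0,-0.15],[0,0,-0.2],[0,0,-0.2],[0,0,-0.1],[0,0,0],[0,0,0],[0,0,0]], delta_rot=[[0,0,0],[0,0,0],[0,0,0],[0,0,0],[0,0,0],[0,0,0.02],[0,0,0.045]])

```text
time: 28.7
ee_pos: [0.5638, -0.1995, 0.1559]
eef_rot: [0.35, 0.937, 0.0, -0.001]
ft_force: [0.4, 0.9, -0.9]
width: 0.0157
grip_force: 29.9
```

```bash
python3 plan.py .50,.05,.155 .4764,.3485,.12,-71.7 ; python3 plan.py .50,.05,.155,-71.7
```

```text
at [ 0.5638 -0.1995  0.1559] phi 49.0 tilt 0.09 F [ 0.4  0.9 -0.9] w 0.0157 g 29.9 t 28.7 q7 [-0.17  1.27]
  shift total [1.059  0.733  0.0045] | 6 rows of [0.1765 0.1222 0.0007]
  turn z 8 rows of -0.0412
  shift total [-0.3565  1.454   0.175 ] | 7 rows of [-0.0509  0.2077  0.025 ]
at [ 0.5638 -0.1995  0.1559] phi 49.0 tilt 0.09 F [ 0.4  0.9 -0.9] w 0.0157 g 29.9 t 28.7 q7 [-0.17  1.27]
  turn z 8 rows of -0.0412
  shift total [-0.089   1.2845  0.0045] | 6 rows of [-0.0148  0.2141  0.0007]
```

Call:
play_rows(claw=[1,1,1,1,1,1,1,1], delta_pos=[[0.176,0.122,0],[0.176,0.122,0],[0.176,0.122,0],[0.176,0.122,0],[0.176,0.122,0],[0.176,0.122,0],[0,0,0],[0,0,0]], delta_rot=[[0,0,0],[0,0,0],[0,0,0],[0,0,0],[0,0,0],[0,0,0],[0,0,0.04],[0,0,0.045]])

```text
time: 29.5
ee_pos: [0.4991, 0.0507, 0.1559]
eef_rot: [0.471, 0.882, -0.0, -0.001]
ft_force: [-0.6, -0.1, -1.7]
width: 0.0153
grip_force: 29.9
```

Call:
play_rows(claw=[1,1,1,1,1,1,1,1], delta_pos=[[0,0,0],[0,0,0],[0,0,0],[0,0,0],[0,0,0],[0,0,0],[0,0,0],[0,0,0]], delta_rot=[[0,0,0.045],[0,0,0.045],[0,0,0.045],[0,0,0.045],[0,0,0.045],[0,0,0.045],[0,0,0.045],[0,0,0.045]])

```text
time: 30.3
ee_pos: [0.4994, 0.049, 0.1558]
eef_rot: [0.871, 0.491, -0.001, -0.0]
ft_force: [0.4, -0.6, -2.0]
width: 0.0154
grip_force: 29.9
```

Call:
play_rows(claw=[1,1,1,1,1,1], delta_pos=[[0,0,0],[0,0,0],[0,0,0],[0,0,0],[0,0,0],[0,0,0]], delta_rot=[[0,0,0.045],[0,0,0.045],[0,0,0.045],[0,0,0.045],[0,0,0.045],[0,0,0]])

```text
time: 30.9
ee_pos: [0.4995, 0.049, 0.156]
eef_rot: [0.987, 0.161, -0.001, 0.0]
ft_force: [-0.3, 0.4, -0.2]
width: 0.0159
grip_force: 29.9
```

```bash
python3 plan.py .4764,.3485,.12,-71.7 .4764,.3485,.011
```

```text
at [0.4995 0.049  0.156 ] phi -71.5 tilt 0.1 F [-0.3  0.4 -0.2] w 0.0159 g 29.9 t 30.9 q7 [-0.67 -1.38]
  turn z 1 rows of 0.0010
  shift total [ 0.3605 -1.458   0.18  ] | 7 rows of [ 0.0515 -0.2083  0.0257]
  shift total [0.    0.    0.545] | 3 rows of [0.     0.     0.1817]
```

Call:
play_rows(claw=[1,1,1,1,1,1,1,1], delta_pos=[[0.051,-0.208,0.025],[0.051,-0.208,0.025],[0.051,-0.208,0.025],[0.051,-0.208,0.025],[0.051,-0.208,0.025],[0.051,-0.208,0.025],[0.051,-0.208,0.025],[0,0,0]], delta_rot=[[0,0,0],[0,0,0],[0,0,0],[0,0,0],[0,0,0],[0,0,0],[0,0,0],[0,0,0]])

```text
time: 31.7
ee_pos: [0.4714, 0.3544, 0.12]
eef_rot: [0.986, 0.168, -0.001, -0.001]
ft_force: [-0.6, 0.0, -1.4]
width: 0.0154
grip_force: 29.9
```

```bash
python3 plan.py .4764,.3485,.011,-71.7; python3 see.py 10 | head -2; python3 -c "
from h import *
st=r.read_state()['ee_pos'];yaw=np.radians(18.5)
c=np.array(st[:2])+.015*np.array([np.cos(yaw),np.sin(yaw)])
for z,x in((.013,.06),(.016,.023)):
  P=W((*c,yaw),(x,0,st[2]-.004+z));print(proj('top',P),proj('side',P))"
```

```text
at [0.4714 0.3544 0.12  ] phi -70.6 tilt 0.17 F [-0.6  0.  -1.4] w 0.0154 g 29.9 t 31.7 q7 [-0.98 -1.86]
  turn z 1 rows of 0.0060
  shift total [0.0145 0.036  0.545 ] | 3 rows of [0.0049 0.012  0.1817]
tray side [([228, 231, 7, 6, 21], [231.2, 233.3])] top [([200, 252, 12, 7, 46], [205.8, 255.1]), ([130, 254, 13, 25, 60], [135.2, 266.6]), ([212, 257, 7, 7, 25], [214.3, 260.1]), ([130, 267, 8, 14, 36], [132.9, 274.0])]
now brist top [([155, 237, 19, 23, 267], [163.6, 247.9]), ([481, 252, 17, 20, 236], [489.2, 261.1])] side [([211, 190, 13, 5, 33], [217.3, 191.2]), ([304, 205, 26, 19, 295], [316.9, 213.2]), ([413, 349, 24, 17, 222], [425.0, 356.5])]
[163.04494837 247.01455228] [216.63717887 186.91562257]
[167.1165986  261.71525781] [208.6513697  190.32717805]
```

Call:
play_rows(claw=[1,1,1,1], delta_pos=[[0.01,0.02,0.15],[0,0,0.15],[0,0,0.05],[0,0,0]], delta_rot=[[0,0,0.005],[0,0,0],[0,0,0],[0,0,0]])

```text
time: 32.2
ee_pos: [0.4776, 0.343, 0.0509]
eef_rot: [0.988, 0.154, -0.001, 0.001]
ft_force: [-0.6, -0.0, 0.3]
width: 0.0156
grip_force: 29.9
```

```bash
python3 plan.py .4764,.3485,.011,-71.7
```

```text
at [0.4776 0.343  0.0509] phi -72.3 tilt 0.17 F [-0.6 -0.   0.3] w 0.0156 g 29.9 t 32.2 q7 [-0.95 -1.85]
  turn z 1 rows of -0.0033
  shift total [ 0.0025 -0.028   0.1995] | 1 rows of [ 0.0027 -0.0281  0.1996]
```

Call:
play_rows(claw=[1,1,1,1,0.6,0.6,0.6,0.6], delta_pos=[[0,-0.022,0.04],[0,0,0.08],[0,0,0.075],[0,0,0],[0,0,0],[0,0,0],[0,0,0],[0,0,-0.05]], delta_rot=[[0,0,0],[0,0,0],[0,0,0],[0,0,0],[0,0,0],[0,0,0],[0,0,0],[0,0,0]])

```text
time: 33.0
ee_pos: [0.476, 0.3483, 0.0223]
eef_rot: [0.988, 0.154, -0.001, 0.001]
ft_force: [0.2, -0.7, -0.4]
width: 0.033
grip_force: 0.0
```

Call:
play_rows(claw=[0.6,0.6,0.6,0.6,0.6,0.6,0.6,0.6], delta_pos=[[0,0,-0.15],[0,0,-0.2],[0,0,-0.2],[0,0,-0.15],[0,0.23,0],[0,0.23,0],[0,0.23,0],[0,0.23,0]], delta_rot=[[0,0,0],[0,0,0],[0,0,0],[0,0,0],[0,0,0],[0,0,0],[0,0,0],[0,0,0]])

```text
time: 33.8
ee_pos: [0.5331, 0.1719, 0.1642]
eef_rot: [0.988, 0.154, 0.001, -0.0]
ft_force: [0.5, -0.1, 0.1]
width: 0.0351
grip_force: 0.0
```

Call:
play_rows(claw=[0.5,0.5,0.4,0.4,0.4], delta_pos=[[0,0,0],[0,0,0],[0,0,0],[0,0,0],[0,0,0]], delta_rot=[[0,0,0.045],[0,0,0.045],[0,0,0.045],[0,0,0.04],[0,0,0]])

```text
time: 34.3
ee_pos: [0.5328, 0.1736, 0.1639]
eef_rot: [0.993, -0.121, 0.0, -0.0]
ft_force: [-0.2, -0.9, -0.7]
width: 0.0512
grip_force: 0.0
```

```bash
python3 see.py 11; python3 -c "
from h import *
yaw=.32
for z,x in((.013,.06),(.016,.023)):
  P=W((.4906,.3532,yaw),(x,0,.006+z));print(proj('top',P),proj('side',P))"
python3 plan.py .46,-.10,.15 .4502,-.4234,.12,-103.1
```

```text
tray side [([207, 222, 12, 5, 38], [212.5, 223.8]), ([219, 231, 16, 9, 80], [226.6, 234.7])] top [([221, 227, 5, 8, 15], [222.9, 230.3]), ([204, 231, 10, 7, 25], [208.2, 233.5]), ([196, 234, 7, 7, 14], [198.9, 237.3]), ([183, 239, 5, 18, 25], [184.6, 246.8]), ([198, 253, 15, 14, 64], [205.6, 258.4]), ([172, 258, 15, 12, 117], [179.1, 263.4]), ([188, 263, 4, 12, 17], [189.5, 268.7]), ([211, 272, 9, 12, 30], [215.4, 276.9]), ([212, 286, 5, 8, 15], [214.3, 289.9]), ([213, 293, 17, 32, 114], [222.1, 308.9]), ([216, 302, 3, 14, 19], [217.4, 307.4])]
now brist top [([168, 240, 17, 20, 224], [176.1, 249.2]), ([481, 252, 17, 20, 239], [489.1, 261.1])] side [([304, 205, 26, 19, 299], [316.9, 213.2]), ([216, 217, 11, 7, 44], [221.4, 219.7]), ([413, 349, 23, 17, 222], [425.0, 356.5])]
was brist top [([481, 252, 17, 20, 239], [489.1, 261.2]), ([166, 259, 8, 22, 34], [169.3, 269.4]), ([371, 259, 20, 22, 233], [380.6, 269.6])] side [([304, 204, 26, 20, 378], [316.5, 212.3]), ([316, 298, 20, 12, 184], [325.5, 303.3]), ([413, 349, 23, 17, 222], [425.0, 356.5])]
now mat steel top [([480, 269, 15, 13, 141], [486.9, 275.3])] side [([401, 353, 18, 14, 144], [409.4, 359.8])]
was mat steel top [([381, 249, 16, 16, 137], [388.4, 256.7]), ([406, 269, 21, 21, 272], [416.5, 279.7]), ([480, 269, 15, 13, 140], [487.0, 275.2])] side [([335, 294, 13, 10, 90], [340.5, 298.5]), ([333, 319, 23, 16, 190], [343.5, 326.9]), ([349, 319, 8, 7, 34], [352.3, 322.2]), ([401, 353, 18, 14, 142], [409.3, 359.8])]
[174.91122564 249.02765415] [220.37295666 219.32072512]
[178.68349783 262.6302756 ] [212.70606659 223.19390485]
at [0.5327 0.1737 0.1637] phi -103.6 tilt 0.04 F [-0.5  0.8  0.5] w 0.052 g 0.0 t 34.4 q7 [-0.83 -2.1 ]
  shift total [-0.0325  1.4155  0.0685] | 6 rows of [-0.0054  0.2359  0.0114]
  turn z 1 rows of -0.0026
  shift total [0.319 1.586 0.15 ] | 7 rows of [0.0455 0.2266 0.0214]
```

Brush A is in the inner long compartment, with its bristles within 3 mm of the prediction and pointing at the tall board. Brush B hasn't moved.

Call:
play_rows(claw=[0.4,0.4,0.4,0.4,0.4,0.4,0.4], delta_pos=[[-0.005,0.235,0.01],[-0.005,0.235,0.01],[-0.005,0.235,0.01],[-0.005,0.235,0.01],[-0.005,0.235,0.01],[-0.005,0.235,0.01],[0,0,0]], delta_rot=[[0,0,0],[0,0,0],[0,0,0],[0,0,0],[0,0,0],[0,0,0],[0,0,0]])

```text
time: 35.1
ee_pos: [0.4578, -0.1048, 0.1515]
eef_rot: [0.992, -0.123, 0.0, 0.0]
ft_force: [-0.2, 0.9, -0.1]
width: 0.0523
grip_force: 0.0
```

Call:
play_rows(claw=[0.4,0.4,0.4,0.4,0.4,0.4,0.4,0.4], delta_pos=[[0.045,0.226,0.02],[0.045,0.226,0.02],[0.045,0.226,0.02],[0.045,0.226,0.02],[0.045,0.226,0.02],[0.045,0.226,0.02],[0.045,0.226,0.02],[0,0,0]], delta_rot=[[0,0,-0.003],[0,0,0],[0,0,0],[0,0,0],[0,0,0],[0,0,0],[0,0,0],[0,0,0]])

```text
time: 35.9
ee_pos: [0.4446, -0.4274, 0.1224]
eef_rot: [0.993, -0.118, -0.001, 0.002]
ft_force: [-0.8, -0.2, -0.3]
width: 0.0523
grip_force: 0.0
```

```bash
python3 plan.py .4502,-.4234,.007,-103.1
```

```text
at [ 0.4446 -0.4274  0.1224] phi -103.5 tilt 0.24 F [-0.8 -0.2 -0.3] w 0.0523 g 0.0 t 35.9 q7 [ 0.06 -0.82]
  turn z 1 rows of -0.0023
  shift total [ 0.023 -0.026  0.577] | 3 rows of [ 0.0076 -0.0087  0.1923]
```

Call:
play_rows(claw=[0.4,0.4,0.4,0.4,0.4], delta_pos=[[0.01,-0.012,0.2],[0,0,0.2],[0,0,0.1],[0,0,0],[0,0,0]], delta_rot=[[0,0,0],[0,0,0],[0,0,0],[0,0,0],[0,0,0]])

```text
time: 36.4
ee_pos: [0.4511, -0.4193, 0.0238]
eef_rot: [0.993, -0.114, 0.0, -0.0]
ft_force: [0.1, -0.8, -0.4]
width: 0.052
grip_force: 0.0
```

```bash
python3 plan.py .4502,-.4234,.007,-103.1; python3 see.py 12 | sed -n 2p
```

```text
at [ 0.4511 -0.4193  0.0238] phi -103.1 tilt 0.02 F [ 0.1 -0.8 -0.4] w 0.052 g 0.0 t 36.4 q7 [ 0.1  -0.77]
  turn z 1 rows of -0.0003
  shift total [0.0005 0.021  0.084 ] | 1 rows of [0.0005 0.0211 0.0842]
now brist top [([168, 240, 17, 20, 224], [175.9, 249.2]), ([481, 252, 17, 20, 240], [489.2, 261.2]), ([166, 258, 7, 20, 31], [168.7, 267.5])] side [([304, 205, 9, 8, 38], [307.6, 208.3]), ([304, 205, 26, 19, 235], [318.9, 214.5]), ([216, 217, 11, 7, 43], [221.3, 219.8])]
```

Call:
play_rows(claw=[0.4,0.4,1,1,1,1,1,1], delta_pos=[[0,0.018,0.083],[0,0,0],[0,0,0],[0,0,0],[0,0,0],[0,0,0],[0,0,0],[0,0,-0.1]], delta_rot=[[0,0,0],[0,0,0],[0,0,0],[0,0,0],[0,0,0],[0,0,0],[0,0,0],[0,0,0]])

```text
time: 37.3
ee_pos: [0.4486, -0.4215, 0.0246]
eef_rot: [0.993, -0.115, -0.002, -0.001]
ft_force: [-0.6, -0.1, -1.6]
width: 0.0151
grip_force: 30.0
```

Call:
play_rows(claw=[1,1,1,1,1,1,1,1], delta_pos=[[0,0,-0.15],[0,0,-0.2],[0,0,-0.2],[0,0,-0.12],[0,0,0],[0,0,0],[0,0,0],[0,0,0]], delta_rot=[[0,0,0],[0,0,0],[0,0,0],[0,0,0],[0,0,-0.044],[0,0,-0.044],[0,0,-0.044],[0,0,-0.042]])

```text
time: 38.1
ee_pos: [0.4496, -0.4227, 0.1604]
eef_rot: [0.987, 0.16, -0.0, -0.0]
ft_force: [-1.0, 0.2, -1.8]
width: 0.0155
grip_force: 30.0
```

```bash
python3 plan.py .49,-.03,.155,-71.7 .4584,.4026,.12
```

```text
at [ 0.4496 -0.4227  0.1604] phi -71.6 tilt 0.02 F [-1.   0.2 -1.8] w 0.0155 g 30.0 t 38.1 q7 [ 0.11 -0.34]
  turn z 1 rows of 0.0005
  shift total [ 0.808 -1.801  0.027] | 9 rows of [ 0.0898 -0.2001  0.003 ]
  shift total [ 0.529 -2.103  0.175] | 10 rows of [ 0.0529 -0.2103  0.0175]
```

Call:
play_rows(claw=[1,1,1,1,1,1,1,1], delta_pos=[[0.1,-0.22,0],[0.1,-0.22,0],[0.1,-0.22,0],[0.1,-0.22,0],[0.1,-0.22,0],[0.1,-0.22,0],[0.1,-0.22,0],[0.1,-0.22,0]], delta_rot=[[0,0,0],[0,0,0],[0,0,0],[0,0,0],[0,0,0],[0,0,0],[0,0,0],[0,0,0]])

```text
time: 38.9
ee_pos: [0.4924, -0.0366, 0.1608]
eef_rot: [0.988, 0.157, 0.0, -0.0]
ft_force: [1.6, -0.0, -0.1]
width: 0.0151
grip_force: 30.0
```

```bash
python3 plan.py .4584,.4026,.12,-71.7
```

```text
at [ 0.4924 -0.0366  0.1608] phi -71.9 tilt 0.05 F [ 1.6 -0.  -0.1] w 0.0151 g 30.0 t 38.9 q7 [-0.54 -1.23]
  turn z 1 rows of -0.0013
  shift total [ 0.528  -2.1385  0.204 ] | 10 rows of [ 0.0528 -0.2138  0.0204]
```

Call:
play_rows(claw=[1,1,1,1,1,1,1,1], delta_pos=[[0.053,-0.21,0.02],[0.053,-0.21,0.02],[0.053,-0.21,0.02],[0.053,-0.21,0.02],[0.053,-0.21,0.02],[0.053,-0.21,0.02],[0.053,-0.21,0.02],[0.053,-0.21,0.02]], delta_rot=[[0,0,0],[0,0,0],[0,0,0],[0,0,0],[0,0,0],[0,0,0],[0,0,0],[0,0,0]])

```text
time: 39.7
ee_pos: [0.4686, 0.3087, 0.1284]
eef_rot: [0.988, 0.157, 0.0, -0.0]
ft_force: [0.5, -0.1, -0.6]
width: 0.0154
grip_force: 30.0
```

Call:
play_rows(claw=[1,1,1,1], delta_pos=[[0.05,-0.2,0.02],[0.05,-0.2,0.02],[0,0,0],[0,0,0]], delta_rot=[[0,0,0],[0,0,0],[0,0,0],[0,0,0]])

```text
time: 40.1
ee_pos: [0.4627, 0.3899, 0.1199]
eef_rot: [0.987, 0.158, -0.0, 0.0]
ft_force: [0.2, -0.7, -0.9]
width: 0.0151
grip_force: 30.0
```

```bash
python3 plan.py .4584,.4026,.011,-71.7;python3 see.py 13 | sed -n 2p; python3 -c "
from h import *
st=r.read_state()['ee_pos'];yaw=.32
c=np.array(st[:2])+.015*np.array([np.cos(yaw),np.sin(yaw)])
P=W((*c,yaw),(.06,0,st[2]-.004+.013));print(proj('top',P),proj('side',P))"
```

```text
at [0.4627 0.3899 0.1199] phi -71.8 tilt 0.07 F [ 0.2 -0.7 -0.9] w 0.0151 g 30.0 t 40.1 q7 [-0.98 -1.96]
  turn z 1 rows of -0.0007
  shift total [-5.000e-04 -6.700e-02  5.445e-01] | 3 rows of [-1.000e-04 -2.230e-02  1.815e-01]
now brist top [([139, 240, 17, 21, 253], [147.3, 250.0]), ([168, 240, 17, 17, 178], [176.0, 247.5]), ([188, 257, 10, 29, 44], [192.5, 270.8])] side [([304, 205, 26, 19, 300], [316.9, 213.2]), ([216, 217, 11, 7, 43], [221.3, 219.8])]
[146.40967602 251.09901371] [206.72340035 183.96088009]
```

Call:
play_rows(claw=[1,1,1,1,1], delta_pos=[[0,-0.06,0],[0,0,0.15],[0,0,0.15],[0,0,0.05],[0,0,0]], delta_rot=[[0,0,0],[0,0,0],[0,0,0],[0,0,0],[0,0,0]])

```text
time: 40.7
ee_pos: [0.4589, 0.4001, 0.0495]
eef_rot: [0.988, 0.157, -0.001, 0.001]
ft_force: [0.0, 0.5, 0.0]
width: 0.0153
grip_force: 30.0
```

```bash
python3 plan.py .4584,.4026,.011,-71.7
```

```text
at [0.4589 0.4001 0.0495] phi -72.0 tilt 0.15 F [0.  0.5 0. ] w 0.0153 g 30.0 t 40.7 q7 [-0.98 -1.96]
  turn z 1 rows of -0.0015
  shift total [ 0.0015 -0.0125  0.1925] | 1 rows of [ 0.0017 -0.0126  0.1925]
```

Call:
play_rows(claw=[1,1,1,1,0.6,0.6,0.6,0.6], delta_pos=[[0,-0.01,0.04],[0,0,0.08],[0,0,0.072],[0,0,0],[0,0,0],[0,0,0],[0,0,0],[0,0,-0.05]], delta_rot=[[0,0,0],[0,0,0],[0,0,0],[0,0,0],[0,0,0],[0,0,0],[0,0,0],[0,0,0]])

```text
time: 41.5
ee_pos: [0.4581, 0.402, 0.0212]
eef_rot: [0.988, 0.157, -0.001, 0.001]
ft_force: [-0.3, 0.2, 0.2]
width: 0.0335
grip_force: 0.0
```

Call:
play_rows(claw=[0.6,0.6,0.6,0.6,0.6,0.6,0.6,0.6], delta_pos=[[0,0,-0.15],[0,0,-0.2],[0,0,-0.2],[0,0,-0.2],[0,0.23,0],[0,0.23,0],[0,0.23,0],[0,0.23,0]], delta_rot=[[0,0,0],[0,0,0],[0,0,0],[0,0,0],[0,0,0],[0,0,0],[0,0,0],[0,0,0]])

```text
time: 42.3
ee_pos: [0.5163, 0.226, 0.1732]
eef_rot: [0.988, 0.157, 0.0, -0.0]
ft_force: [0.9, 0.4, 0.7]
width: 0.0347
grip_force: 0.0
```

Call:
play_rows(claw=[0.6,0.6,0.6,0.6,0.6,0.6,0.6,0.6], delta_pos=[[-0.04,0.22,0],[-0.04,0.22,0],[-0.04,0.22,0],[-0.04,0.22,0],[-0.04,0.22,0],[-0.04,0.22,0],[-0.04,0.22,0],[0,0,0]], delta_rot=[[0,0,0],[0,0,0],[0,0,0],[0,0,0],[0,0,0],[0,0,0],[0,0,0],[0,0,0]])

```text
time: 43.1
ee_pos: [0.5579, -0.09, 0.1733]
eef_rot: [0.988, 0.152, 0.0, 0.001]
ft_force: [1.1, 0.9, -0.8]
width: 0.0348
grip_force: 0.0
```

```bash
python3 plan.py; python3 see.py 14|head -2; cat > fin.py <<'E'
from f import *
plq=None
a=cv2.imread("pics/t14.png");b=cv2.imread("pics/s14.png")
c=cv2.resize(a[205:325,130:330],None,fx=4,fy=4,interpolation=cv2.INTER_CUBIC)[:,:480+60]
d=cv2.resize(b[190:285,155:350],None,fx=4,fy=4,interpolation=cv2.INTER_CUBIC)
o=np.zeros((600,800,3),np.uint8)
o[:300,:500]=cv2.resize(a[205:325,130:330],(500,300),interpolation=cv2.INTER_CUBIC)
o[300:600,:616]=cv2.resize(b[190:285,155:350],(616,300),interpolation=cv2.INTER_CUBIC)
o[:300,500:800]=cv2.resize(b[230:275,205:250],(300,300),interpolation=cv2.INTER_CUBIC)
cv2.imwrite('pics/fin.png',o)
E
python3 fin.py >/dev/null
```

```text
at [ 0.5579 -0.09    0.1733] phi -72.5 tilt 0.17 F [ 1.1  0.9 -0.8] w 0.0348 g 0.0 t 43.1 q7 [-0.4  -1.07]
tray side [([194, 217, 11, 5, 37], [199.1, 218.8]), ([208, 222, 11, 5, 38], [212.7, 223.8]), ([219, 231, 16, 9, 80], [226.6, 234.7])] top [([199, 252, 17, 21, 203], [206.5, 262.5]), ([212, 257, 6, 7, 24], [214.1, 260.0]), ([172, 258, 15, 12, 116], [179.1, 263.4]), ([151, 263, 14, 12, 115], [157.3, 268.3])]
now brist top [([168, 240, 17, 20, 224], [176.1, 249.2]), ([146, 245, 17, 20, 224], [154.0, 254.3])] side [([304, 204, 9, 18, 97], [308.7, 212.5]), ([318, 204, 14, 19, 133], [323.8, 212.3]), ([203, 213, 11, 8, 41], [207.8, 215.2]), ([216, 217, 11, 7, 44], [221.4, 219.7])]
```

View pics/fin.png

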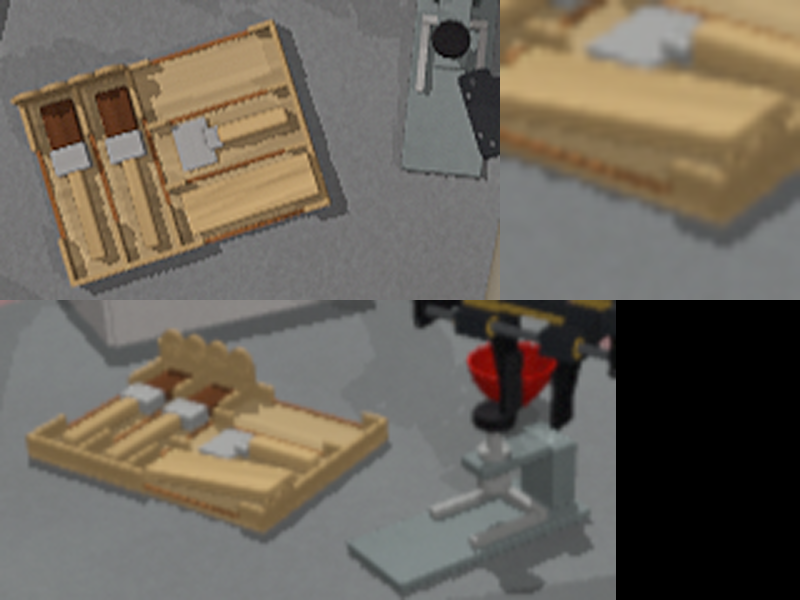

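```bash
python3 - <<'E'
from h import *
np.set_printoptions(precision=1,suppress=True)
t=(.5063,.3057,.32)
for nm,dz in(('flat',0),('raised right end 10mm',.01)):
  print(nm)
  for y in(.013,-.127):
    for x in(-.087,-.043):
      P=W(t,(x,y,.018+(dz if y<0 else 0)))
      s=proj('side',P);q=proj('top',P)
      print('y',y,'x',x,'top',(q-(130,205))*2.5,'sidebig',(s-(155,190))*(616/195,300/95)+(0,300),'zoom',(s-(205,230))*300/45+(500,0))
P=W(t,(-.1,-.138,.022));s=proj('side',P);print('corner',(s-(205,230))*300/45+(500,0),(proj('top',P)-(130,205))*2.5)
P=W(t,(-.1,-.138,.0));s=proj('side',P);print('corner base',(s-(205,230))*300/45+(500,0))
E
```

```text
flat
y 0.013 x -0.087 top [187.7 235.5] sidebig [137.4 466.2] zoom [456.6  84.2]
y 0.013 x -0.043 top [175.4 194.5] sidebig [168.5 446.1] zoom [522.3  41.8]
y -0.127 x -0.087 top [318.  193.8] sidebig [260.7 506. ] zoom [716.9 168.1]
y -0.127 x -0.043 top [305.4 153. ] sidebig [290.4 484.2] zoom [779.4 122.2]
raised right end 10mm
y 0.013 x -0.087 top [187.7 235.5] sidebig [137.4 466.2] zoom [456.6  84.2]
y 0.013 x -0.043 top [175.4 194.5] sidebig [168.5 446.1] zoom [522.3  41.8]
y -0.127 x -0.087 top [317.  193.8] sidebig [260.  496.2] zoom [715.3 147.5]
y -0.127 x -0.043 top [304.3 152.6] sidebig [289.7 474.6] zoom [778.1 101.9]
corner [718.7 180.8] [331.6 202.6]
corner base [722.2 226.1]
```

```bash
python3 - <<'E'
import cv2
from h import *
a=cv2.imread('pics/side0.png',0);b=cv2.imread('pics/s14.png',0)
print('cols 226..257'); 
for y in range(240,266,1): print(y,' '.join('%3d'%v for v in a[y,226:258:1]),' |')
print()
for y in range(240,266,1): print(y,' '.join('%3d'%v for v in b[y,226:258:1]))
E
```

```text
cols 226..257
240 153 154 154 154 154 154 152 151 151 150 150 151 151 150 150 149 148 148 147 147 146 147 148 149 150 153 154 153 152 153 147 138  |
241 145 150 151 153 153 153 153 154 153 153 151 151 150 150 150 150 150 150 149 148 148 147 147 147 147 147 148 151 152 153 152 146  |
242 116 128 132 143 150 150 152 153 152 153 152 152 151 151 149 151 150 149 150 149 150 149 149 148 148 147 147 147 148 148 146 131  |
243 107 106 107 115 123 131 144 149 150 151 152 151 152 152 152 152 152 150 148 149 149 150 149 149 149 149 147 148 145 137 119 106  |
244 147 144 130 109 102 105 115 124 130 143 149 151 151 152 153 152 152 149 132 138 146 147 149 149 150 150 149 145 131 112  97  94  |
245 164 163 156 149 144 142 131 109 106 114 123 131 142 144 149 149 151 148 118 112 118 125 137 140 147 148 144 132 109  96  93  92  |
246 167 167 166 165 163 161 155 148 142 113 107 113 116 119 129 132 142 145 113  98  98 102 114 130 145 138 119 106  95  92  92  94  |
247 164 165 167 167 168 166 166 164 162 150 147 144 113 101 112 111 117 126 103  95  94 100 119 136 131 112  97  94  92  93  92  93  |
248 16
[... 5156 characters left out ...]
  93 113 124 127 127 128 128 126 126 125
261 116 112  95  96 100  99 108 110 107 107 102  98  97  99 100  96  89  86  84  84  88  92 113 125 127 127 126 125 126 125 125 124
262 124 124 117 115 112  92  94  95  99 104 107 102 101 100  93  89  86  85  87  91 112 117 125 127 125 125 125 124 124 124 125 125
263 124 126 124 125 121  95  86  85  88  91  95  96  99  93  86  85  84  91 110 117 124 125 125 125 126 125 126 126 126 126 126 125
264 124 125 125 124 123 113  92  89  85  84  86  88  89  85  85  83  90 112 123 126 127 127 125 126 125 126 125 128 127 128 127 124
265 124 124 124 124 125 123 115 112  94  90  89  85  84  83  88  92 113 124 127 128 126 126 124 125 126 126 127 126 126 127 126 127
```

The grey values show the plaque's -y end sitting about 14 mm high, on the tray's side wall, so this needs mending. I'll measure how far it lies over along its length.

```bash
python3 - <<'E'
import cv2
from h import *
t=(.5063,.3057,.32)
a=cv2.imread('pics/top0.png',0).astype(np.float32);b=cv2.imread('pics/t14.png',0).astype(np.float32)
def prof(im,x,ys,z=.02):
    q=np.array([proj('top',W(t,(x,y,z))) for y in ys],np.float32);return cv2.remap(im,q[None,:,0],q[None,:,1],cv2.INTER_LINEAR)[0]
ys=np.r_[np.arange(.034,.004,-.002),np.arange(-.10,-.150,-.002)]
print('y   ',' '.join('%4d'%(v*1e3) for v in ys))
for x in(-.08,-.065,-.05):
    for n,im in(('t0',a),('now',b)): print(n,x,' '.join('%4d'%v for v in prof(im,x,ys)))
xs=np.arange(-.11,.0,-.002) if 0 else np.arange(-.108,-.02,.002)
print('x   ',' '.join('%4d'%(v*1e3) for v in xs))
for y in(-.01,-.057,-.11):
    for n,im in(('t0',a),('now',b)):
        q=np.array([proj('top',W(t,(x,y,.02))) for x in xs],np.float32);print(n,y,' '.join('%4d'%v for v in cv2.remap(im,q[None,:,0],q[None,:,1],cv2.INTER_LINEAR)[0]))
E
```

```text
y      34   32   30   27   25   23   21   19   17   15   13   11    9    7    5 -100 -102 -104 -106 -108 -110 -112 -114 -116 -118 -120 -122 -124 -126 -128 -130 -132 -134 -136 -138 -140 -142 -144 -146 -148
t0 -0.08  141  140  141  141  144  146   94   76   88   99   93   97  114  160  156  147  143  149  149  147  150  146  145  146  143  143  143  142  143  142  143  144  135   87   70   75   75   75   74   75
now -0.08   91   95  138  147  147  148   98   80   92  103   95   91  104  155  162  156  157  158  158  157  158  158  158  157  158  159  160  162  163  106   87   98   96   80   75   79   79   79   77   75
t0 -0.065  137  137  135  140  143  131   95   83   95  103  101   99  122  150  159  158  158  158  159  158  158  159  159  152  146  149  148  149  149  150  146  143  128   77   71   75   77   76   77   79
now -0.065   91  109  144  144  147  134   98   84   97  101   88   88  113  148  161  160  160  160  161  161  161  161  161  161  161  162  163  166  156  102   93   99   98   83   75   77   78   79   81   81
t0 -0.05  141  141  141  142  144  122   96  105  156  
[... 1267 characters left out ...]
  146  145
now -0.057  117  104   80   77   81   86  101  108  113  111   98  110  138  161  165  168  168  166  161  158  157  155  153  150  149  151  156  157  153  151  151  152  150  145  149  144  120   78   92  116  136  137  140  145
t0 -0.11  109   89   75   73  102  130  144  144  145  144  141  141  142  145  150  154  156  158  161  161  161  159  157  156  155  153  153  155  158  162  162  162  161  160  161  141  122  118  143  144  138  133  132  131
now -0.11  112   91   77   76  107  139  147  125  105   95   89  114  141  159  158  159  164  167  168  166  164  162  160  154  146  142  146  152  157  158  157  160  157  151  146  132  114  112  143  145  141  136  136  136
```

The plaque lies about 3 mm too far in x and 5 mm too far in -y. The real compartment runs from -130 to +22 mm in my frame, because the tray sits about 3 mm further towards +y than I fitted. I'll regrip the plaque at its centre and shift it.

```bash
python3 - <<'E'
from plan import go
from h import *
t=(.5063,.3057,.32)
g=W(t,(-.062,-.058,0));print('grip',g,'target',g+Rz(.32)@[-.0035,.006,0])
for z,x in((.013,.06),(.016,.023)):
  print('B pred true slot a',[proj(n,W((*W(t,(0,.110,0))[:2],.32),(x,0,.006+z))) for n in('top','side')])
go([(.52,.03,.17,18.8),(g[0],g[1],.08),(g[0],g[1],.013)])
E
```

```text
grip [0.46569226 0.23114122 0.        ] target [0.46048254 0.23573565 0.        ]
B pred true slot a [array([152.6548789 , 256.10819332]), array([205.41115502, 214.96256276])]
B pred true slot a [array([156.33577949, 269.75265165]), array([197.5950508 , 218.69830772])]
at [ 0.5582 -0.0835  0.1727] phi -72.1 tilt 0.03 F [0.4 0.9 0.2] w 0.0343 g 0.0 t 43.2 q7 [-0.41 -1.07]
  turn z 11 rows of 0.0450
  shift total [-0.599  -0.002   0.0135] | 3 rows of [-0.1996 -0.0007  0.0045]
  shift total [-1.0395 -0.067   0.45  ] | 5 rows of [-0.2079 -0.0134  0.09  ]
  shift total [0.    0.    0.335] | 2 rows of [0.     0.     0.1675]
```

Call:
play_rows(claw=[0.38,0.38,0.38,0.38,0.38,0.38,0.38,0.38], delta_pos=[[0,0,0],[0,0,0],[0,0,0],[0,0,0],[0,0,0],[0,0,0],[0,0,0],[0,0,0]], delta_rot=[[0,0,-0.043],[0,0,-0.043],[0,0,-0.043],[0,0,-0.043],[0,0,-0.043],[0,0,-0.043],[0,0,-0.043],[0,0,-0.043]])

```text
time: 44.0
ee_pos: [0.5583, -0.0804, 0.1725]
eef_rot: [0.763, 0.646, 0.0, -0.0]
ft_force: [-0.4, -0.8, 0.3]
width: 0.0538
grip_force: 0.0
```

Call:
play_rows(claw=[0.38,0.38,0.38,0.38,0.38], delta_pos=[[0,0,0],[0,0,0],[0,0,0],[0,0,0],[0,0,0]], delta_rot=[[0,0,-0.041],[0,0,-0.041],[0,0,-0.041],[0,0,-0.041],[0,0,0]])

```text
time: 44.5
ee_pos: [0.5584, -0.0806, 0.1725]
eef_rot: [0.575, 0.818, 0.0, -0.0]
ft_force: [0.2, 0.6, -0.7]
width: 0.0543
grip_force: 0.0
```

```bash
python3 plan.py .4657,.2311,.08,18.8 .4657,.2311,.013
```

```text
at [ 0.5584 -0.0806  0.1725] phi 19.8 tilt 0.05 F [ 0.2  0.6 -0.7] w 0.0543 g 0.0 t 44.5 q7 [-0.24  0.48]
  turn z 1 rows of 0.0054
  shift total [1.6245 0.0635 0.4625] | 8 rows of [0.2031 0.008  0.0578]
  shift total [0.    0.    0.335] | 2 rows of [0.     0.     0.1675]
```

Call:
play_rows(claw=[0.38,0.38,0.38,0.38,0.38,0.38,0.38,0.38], delta_pos=[[0.2,0.008,0],[0.2,0.008,0],[0.2,0.008,0.05],[0.2,0.008,0.08],[0.2,0.008,0.08],[0.2,0.008,0.08],[0.2,0.008,0.08],[0.2,0.008,0.06]], delta_rot=[[0,0,0.005],[0,0,0],[0,0,0],[0,0,0],[0,0,0],[0,0,0],[0,0,0],[0,0,0]])

```text
time: 45.3
ee_pos: [0.4662, 0.2272, 0.0856]
eef_rot: [0.585, 0.811, 0.0, -0.0]
ft_force: [1.1, 1.3, 1.4]
width: 0.0537
grip_force: 0.0
```

Call:
play_rows(claw=[0.38,0.38], delta_pos=[[0,0,0.05],[0,0,0]], delta_rot=[[0,0,0],[0,0,0]])

```text
time: 45.5
ee_pos: [0.4661, 0.2259, 0.0751]
eef_rot: [0.583, 0.812, -0.001, -0.001]
ft_force: [1.0, -0.7, 0.6]
width: 0.0543
grip_force: 0.0
```

```bash
python3 plan.py .4657,.2311,.013,18.8
```

```text
at [0.4661 0.2259 0.0751] phi 18.6 tilt 0.13 F [ 1.  -0.7  0.6] w 0.0543 g 0.0 t 45.5 q7 [-0.64 -0.19]
  turn z 1 rows of -0.0010
  shift total [0.0255 0.0065 0.3105] | 2 rows of [0.0127 0.0032 0.1552]
```

Call:
play_rows(claw=[0.36,0.36,0.36,0.36,0.36], delta_pos=[[0.025,0.006,0.06],[0,0,0.1],[0,0,0.08],[0,0,0.065],[0,0,0]], delta_rot=[[0,0,0],[0,0,0],[0,0,0],[0,0,0],[0,0,0]])

```text
time: 46.0
ee_pos: [0.4665, 0.2288, 0.0136]
eef_rot: [0.584, 0.812, -0.001, -0.0]
ft_force: [-0.6, 0.2, -0.4]
width: 0.0555
grip_force: 0.0
```

Call:
play_rows(claw=[1,1,1,1,1], delta_pos=[[0,0,0],[0,0,0],[0,0,0],[0,0,0],[0,0,-0.03]], delta_rot=[[0,0,0],[0,0,0],[0,0,0],[0,0,0],[0,0,0]], squeeze=20)

```text
time: 46.5
ee_pos: [0.4669, 0.2298, 0.0211]
eef_rot: [0.583, 0.812, -0.0, -0.0]
ft_force: [0.1, 0.4, -1.4]
width: 0.0441
grip_force: 20.0
```

```bash
python3 plan.py .4605,.2357,.017,18.6
```

```text
at [0.4669 0.2298 0.0211] phi 18.6 tilt 0.04 F [ 0.1  0.4 -1.4] w 0.0441 g 20.0 t 46.5 q7 [-0.64 -0.18]
  turn z 1 rows of 0.0001
  shift total [ 0.038  -0.021   0.0205] | 1 rows of [ 0.0382 -0.021   0.0204]
```

Call:
play_rows(claw=[1,1,1,0.38,0.38,0.38,0.38], delta_pos=[[0.032,-0.018,0],[0,0,0.025],[0,0,0],[0,0,0],[0,0,0],[0,0,0],[0,0,0]], delta_rot=[[0,0,0],[0,0,0],[0,0,0],[0,0,0],[0,0,0],[0,0,0],[0,0,0]])

```text
time: 47.2
ee_pos: [0.4618, 0.2347, 0.0162]
eef_rot: [0.584, 0.812, 0.0, 0.0]
ft_force: [0.5, -0.0, -0.9]
width: 0.0533
grip_force: 0.0
```

Call:
play_rows(claw=[0.38,0.38,0.38,0.38,0.38,0.38,0.38,0.38], delta_pos=[[0,0,-0.1],[0,0,-0.2],[0,0,-0.2],[0,0,-0.2],[-0.22,0,0],[-0.22,0,0],[-0.22,0,0],[-0.22,0,0]], delta_rot=[[0,0,0],[0,0,0],[0,0,0],[0,0,0],[0,0,0],[0,0,0],[0,0,0],[0,0,0]])

```text
time: 48.0
ee_pos: [0.5183, 0.0663, 0.1565]
eef_rot: [0.583, 0.812, 0.0, 0.0]
ft_force: [0.5, 0.7, 0.2]
width: 0.0538
grip_force: 0.0
```

Call:
play_rows(claw=[0.38,0.38,0.38,0.38,0.38,0.38], delta_pos=[[-0.22,0,0],[-0.22,0,0],[-0.22,0,0],[-0.22,0,0],[0,0,0],[0,0,0]], delta_rot=[[0,0,0],[0,0,0],[0,0,0],[0,0,0],[0,0,0],[0,0,0]])

```text
time: 48.6
ee_pos: [0.5739, -0.0999, 0.1558]
eef_rot: [0.584, 0.811, -0.0, -0.0]
ft_force: [-0.3, 1.1, -0.9]
width: 0.0542
grip_force: 0.0
```

```bash
python3 plan.py; python3 see.py 15|head -2; python3 - <<'E'
import cv2
from h import *
t=(.5063,.3057,.32)
b=cv2.imread('pics/s15.png',0)
for y in range(240,262): print(y,' '.join('%3d'%v for v in b[y,222:254]))
b=cv2.imread('pics/t15.png',0).astype(np.float32)
def pr(pts):
    q=np.array([proj('top',W(t,p)) for p in pts],np.float32);return ' '.join('%4d'%v for v in cv2.remap(b,q[None,:,0],q[None,:,1],cv2.INTER_LINEAR)[0])
ys=np.r_[np.arange(.034,.004,-.002),np.arange(-.10,-.150,-.002)]
print('y',' '.join('%4d'%(v*1e3) for v in ys))
for x in(-.08,-.065,-.05): print(pr([(x,y,.02) for y in ys]))
xs=np.arange(-.108,-.02,.002);print('x',' '.join('%4d'%(v*1e3) for v in xs))
for y in(-.01,-.057,-.11): print(pr([(x,y,.02) for x in xs]))
E
```

```text
at [ 0.5739 -0.0999  0.1558] phi 18.5 tilt 0.03 F [-0.3  1.1 -0.9] w 0.0542 g 0.0 t 48.6 q7 [-0.22  0.51]
tray side [([195, 217, 10, 5, 36], [199.2, 218.8]), ([208, 222, 11, 5, 37], [212.8, 223.8]), ([219, 231, 16, 8, 78], [226.7, 234.6])] top [([199, 252, 17, 21, 201], [206.4, 262.5]), ([212, 257, 6, 7, 24], [214.1, 260.0]), ([172, 258, 15, 12, 115], [179.1, 263.4]), ([151, 263, 14, 12, 117], [157.2, 268.3])]
now brist top [([168, 240, 17, 20, 223], [176.0, 249.2]), ([146, 245, 17, 20, 223], [154.0, 254.2])] side [([203, 213, 11, 8, 42], [207.9, 215.2]), ([216, 217, 12, 7, 46], [221.4, 219.7])]
240 138 137 119 119 126 122 116 116 116 114 112 113 107 105 103 105 105 109 111 111 112 113 114 115 117 121 124 129 136 145 151 148
241 150 148 136 140 140 145 145 146 146 149 147 145 120 110 106 105 106 107 105 102 107 110 111 112 114 114 114 117 119 123 127 126
242 160 158 157 163 152 147 143 151 156 157 158 157 146 121 115 114 114 110 104 104 106 104 101 106 111 111 113 114 115 115 119 120
243 165 164 164 166 161 157 155 152 144 146 152 157 156 147 147 146 143 120 114 113 112 106 106 115 1
[... 3390 characters left out ...]
  -35  -33  -31  -29  -27  -25  -23  -21
  77   79   79   83   89   95  105  115  109  107  124  152  160  160  161  161  157  154  154  159  160  158  153  149  148  148  146  147  151  155  159  147  115   95   99  114  121  113  100  132  150  142  115  129
 117  104   81   77   82   89   99  107  109   99  117  138  155  159  166  168  166  160  159  157  155  152  149  148  150  154  156  154  150  150  153  152  150  149  151  144  123   86  101  123  144  148  149  148
 110   90   77   75  105  135  149  133  108   94  103  135  152  156  157  164  167  167  164  163  161  158  153  145  142  145  153  155  156  157  161  159  153  146  151  133  117  119  146  146  141  135  134  136
```

```bash
python3 -c "
from bench import r
print(r.close_job())"
```

```text
the job is handed in; nothing more can be done
None
```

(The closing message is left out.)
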